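Load the capacitor test wheel, click by click, and clamp it

ROBOT

A 6-joint arm with a two-finger parallel gripper is mounted at the origin on the work surface. World frame = base frame: x ahead of the robot, y to its left, z up, the work surface at z = 0. Lengths are in m, angles in degrees, forces in N, time in s.
With the tool pointing down it reaches from about 0.4 to 0.825 m from the base axis. Payload 7 kg.
Tool frame: the origin (TCP) lies on the centre line of the jaws, within the pads' length; the fingertips stand 14 mm ahead of it and the grasp point (between the pads) lies 5 mm behind it; z points along the fingers, y is the line along which they close (so a half turn about z gives the same grasp; the last joint's range is limited). The gripper opens to 88 mm and grips with 3 to 60 N. Pads are 19 mm wide; open, the fingers measure 130 mm over their backs; the gripper's body (78 mm by 193 mm) begins 47 mm behind the grasp point.
Start: joints at [-48.466, 20.546, 0.682, 0, -70.136, -16.507], TCP at [0.286, -0.612, 0.213] pointing down, gripper open.
Joint ranges: [-176.03, 176.03], [-82.01, 121.73], [-58.28, 71.71], [-173.87, 95.51], [-174.79, -0.11], [-173.66, 173.66]. Speed limits (degrees/s): [136.94, 136.94, 172.46, 180, 180, 180].

INTERFACE

Orientations are given as [roll, pitch, yaw] about the fixed x, y, z axes, in that order (R = Rz(yaw) Ry(pitch) Rx(roll)).
In Python, from plant import r gives the robot as it stands.
- The arm moves only by the tool send_rows, never from a script. Its argument "steps" is a list of rows, each an object with "dp": the shift along the tool's x, y, z in mm, a list of three; "roll": the turn about the tool's z in rad; "jaw": the opening in per cent of the stroke, from 0 (shut) to 100 (fully open). In form: [{"dp": [tx, ty, tz], "roll": roll, "jaw": jaw}, ...]. A call has 1 to 5 rows; each row is the pose to reach, as a shift and turn from the pose commanded when the call began, along the tool's axes at that moment; what a row does not reach only later rows make up. A row lasts 1/8 s, in which the tool goes at most 62.5 mm and 10.7 degrees, less where a joint would pass 70% of its speed; a pose out of reach is approached as far as the arm can. A call with a gripper value outside its range is refused whole. The fingers move at their own pace and stop on an object; "newtons" is the grip in N (left out, the last holds). Time passes only in rows, so rows that repeat a pose let the fingers close. It gives the time, the measured TCP pose, the force, the opening and the grip force at its end, in the units of the state.
- r.get_state(): the state, without advancing time (a new reading comes with each control period).
- r.capture(name): name is "scene" or "top" or "wrist"; returns a dict with "image" (384x512x3 uint8, blue, green, red), "K" (3x3 intrinsics, pixels), "rvec" (rotation vector, rad) and "tvec" (3), from world to camera coordinates, as OpenCV has them. Camera axes: x right, y down, z forward; pixel columns grow to the right and rows downward; lengths in m; the calibration is good to about 2 mm. The wrist camera is an equidistant fisheye: a pixel r from the principal point sees the ray r / f radians off the axis. A picture is of the moment at which its call begins. There is no depth.
- r.close_job(): hands the job in; it is judged then, once.
The state is a dict: "time_s": time; "joints": joint angles; "qd": joint speeds; "joint_torque": joint torques, N m; "tcp_pos": TCP position; "eef_rot": TCP orientation; "contact_force": force on the tool from outside, world axes, zero at the start; "moment": the same for the moment, N m; "gripper_width": finger opening in m; "gripper_force": force on a finger pad.
Only numpy, scipy, OpenCV 4.12 (cv2) and the standard library are available. Lean on these libraries where they do the work, as an engineer would, in place of code of your own. Each camera call takes 0.05 s, during which the arm holds its last target. There are 200 camera calls.

TASK

Load the sleeved capacitors standing on the bench (two or three of them) into the indexing wheel, shortest first and tallest last: stand each one fully down in the pocket at the yellow loading mark and let go of it, then turn the wheel exactly one click anticlockwise by its red pegs before loading the next, and also click once after the last one. Then clamp the wheel by threading the black rubber ring and then the brass collar down the centre post, both fully home. Put right anything that gets knocked, and leave the screwdriver, bottle and screw bin where they are.

Things in the scene. Friction and masses are not known exactly. Their poses are not given: they have to be found in the camera images.
- carousel: fixed base of the indexing carousel: a grey disc 290 mm across, 12 mm thick, on the bench. Origin: centre of its underside, on the wheel's axis. Its own -x direction points to the yellow loading mark on its rim. A fixed upright steel post, 16 mm in diameter with a coned tip (last 8 mm), rises on the axis to 84 mm above the bench
- wheel (a joint): aluminium wheel, 244 mm across, turning about the base's vertical axis; rad, growing anticlockwise seen from above; stops at -1.3 and 5.6. Spring detent with a click every 60 degrees: at every multiple of pi/3 a pocket stands exactly at the loading mark. Let go, it pulls itself into the nearest click; turning it over takes about 2 to 6 N at a peg. Its deck lies 32 mm above the bench
- peg (a point): top centre of one of the six red handle pegs of the wheel (it turns with it): 12 mm in diameter, from the deck (32 mm above the bench) to 62 mm above the bench, on a circle of 110 mm radius, 60 degrees apart, each midway in angle between two pockets (in a click: 30, 90, 150.. degrees from the loading mark's direction)
- load_mark (a point): floor centre of the pocket standing at the yellow loading mark (point fixed to the base, 75 mm from the axis, 32 mm above the bench). Six pockets, 60 degrees apart: round, 35 mm across, chamfered, 12 mm deep, in black square blocks 46 mm wide whose tops are 44 mm above the bench
- station1 (a point): the place where the pocket from the loading mark stands after one click anticlockwise (fixed to the base, floor of that pocket)
- station2 (a point): the same after two clicks
- station3 (a point): the same after three clicks
- post_seat (a point): on the axis of the centre post, at the top of the wheel's hub, 44 mm above the bench, where the lower ring comes to rest; the hub is a black disc 60 mm across; the post rises 40 mm above it
- cap_blue: can capacitor with a blue sleeve, a white stripe and an aluminium top, fixed on a heavy 12 mm steel adapter foot (does not tip easily): together an upright cylinder 32 mm in diameter, 36 mm tall, about 100 g, shortest of the four kinds; lower edge chamfered 1.5 mm. Origin: centre of its underside. May be absent
- cap_green: can capacitor with a green sleeve, a white stripe and an aluminium top, fixed on a heavy 12 mm steel adapter foot (does not tip easily): together an upright cylinder 32 mm in diameter, 41 mm tall, about 105 g, second shortest of the four kinds; lower edge chamfered 1.5 mm. Origin: centre of its underside. May be absent
- cap_orange: can capacitor with an orange sleeve, a white stripe and an aluminium top, fixed on a heavy 12 mm steel adapter foot (does not tip easily): together an upright cylinder 32 mm in diameter, 46 mm tall, about 110 g, second tallest of the four kinds; lower edge chamfered 1.5 mm. Origin: centre of its underside. May be absent
- cap_red: can capacitor with a red sleeve, a white stripe and an aluminium top, fixed on a heavy 12 mm steel adapter foot (does not tip easily): together an upright cylinder 32 mm in diameter, 51 mm tall, about 115 g, tallest of the four kinds; lower edge chamfered 1.5 mm. Origin: centre of its underside. May be absent
- rubber_ring: black rubber ring, outer diameter 42 mm, hole 19 mm, 10 mm thick, lying flat on the bench. Origin: centre of its underside
- brass_collar: brass collar, outer diameter 42 mm, hole 19 mm, 16 mm thick, lying flat on the bench. Origin: centre of its underside
- screwdriver: bystander: screwdriver with a red handle lying on the bench
- spray_bottle: bystander: white bottle with a red cap, 44 mm across, 110 mm tall
- screw_bin: bystander: blue open bin of screws, 110 x 150 x 45 mm
Not all that is in view belongs to the job. Several things have the shape of the brass_collar; the one meant has the colours described above.

How it is judged:
By the outcome, as a careful person would: the job done as asked, in the order asked, and still so for the second after the job is handed in, with the robot touching nothing.
Of cap_blue, cap_green, cap_orange, cap_red only 2 to 3 are there at a start; the rules pass over those that are not, and their reading is None.
At some moment in a run one of cap_blue, cap_green, cap_orange, cap_red, rubber_ring, brass_collar may be knocked a few centimetres aside while the robot is not near it.
It also fails if it takes over 210 s, if anything falls off the work surface, if the arm or the gripper's body presses on something with over 40 N, if the wrist force passes 120 N, or if a joint passes its speed limit or range.

## Working session

There is one attempt and no reset: what is moved stays moved. The work goes in short steps, Python scripts to look and compute and a tool call to move; the robot and the scene stay as the last step left them, time stands still between calls to the robot, and variables do not carry over. Pictures are saved under pics/ and viewed, at most 17 in all, crops included, and the job is handed in when it is done.

Besides the shell and the picture viewer there is one more tool, called after ">>>" as name(argument=value, ...) on one line, values as JSON. send_rows: Moves the arm, as the interface text tells. Its arguments: {"type":"object","properties":{"steps":{"type":"array","items":{"type":"object","properties":{"dp":{"type":"array","items":{"type":"number"}},"roll":{"type":"number"},"jaw":{"type":"number"}}}},"newtons":{"type":"number"}},"required":["steps"]}

```bash
mkdir -p pics; ls
python3 - <<'E'
from plant import r
import cv2,numpy as np
s=r.get_state();print(s)
a=r.capture("scene");b=r.capture("top")
cv2.imwrite("pics/scene.png",a["image"]);cv2.imwrite("pics/top.png",b["image"])
np.save("scene.npy",a,allow_pickle=True);np.save("top.npy",b,allow_pickle=True)
for c in(a,b):print(c["K"],c["rvec"],c["tvec"])
E
```

```text
pics
{'time_s': 0.0, 'joints': array([-4.84658827e+01,  2.05919347e+01,  6.33449442e-01, -1.94649505e-02,
       -7.01347843e+01, -1.65063708e+01]), 'qd': array([-0.02941817, -0.00981276,  0.05111384, -0.09893246, -0.00676657,
       -0.03207289]), 'joint_torque': array([ 1.76365966e-04, -5.82722747e+01,  2.93052703e+01,  6.99711934e+00,
        6.84271901e-03, -1.30273766e-04]), 'tcp_pos': array([ 0.28531431, -0.61117594,  0.21171666]), 'eef_rot': array([ 1.79905375e+02, -8.95834950e-03, -1.54978875e+02]), 'contact_force': array([-0.52298902,  0.58799515,  0.02100021]), 'moment': array([ 0.04346026, -0.01589057,  0.02933744]), 'gripper_force': 0.0, 'gripper_width': 0.08763900052598193}
[[478.06365007   0.         253.05906657]
 [  0.         478.06365007 193.00369586]
 [  0.           0.           1.        ]] [ 2.52089629  0.62451386 -0.16058171] [-0.4991739  -0.20307613  1.35113973]
[[355.7952924    0.         262.25760107]
 [  0.         355.7952924  197.21001689]
 [  0.           0.           1.        ]] [ 2.12627158 -2.11226337  0.17450821] [0.00541405 0.54173918 1.07814675]
```

View pics/scene.png

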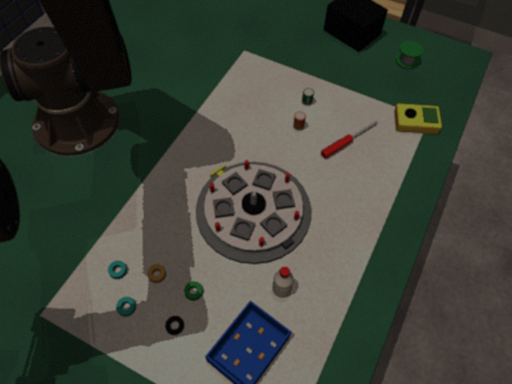

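View pics/top.png

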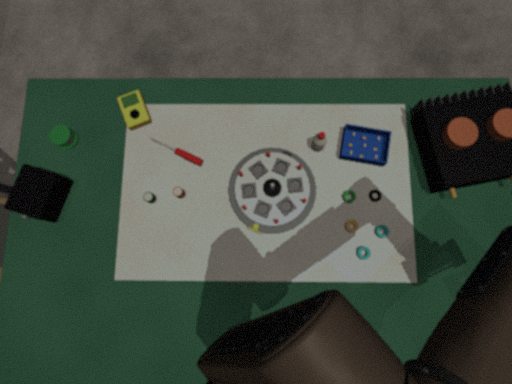

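Two capacitors are in view. In the scene image one is green (308,96) and one orange or red (300,121). The wheel is at (254,205), the yellow mark at (218,172), the black ring at (175,325) and the brass collar at (157,273). Next I measure these.

```bash
cat > h.py <<'E'
import cv2,numpy as np
def ray(c,u,v,fish=False):
    R=cv2.Rodrigues(np.array(c["rvec"],float))[0];t=np.array(c["tvec"],float).ravel();K=c["K"]
    x=(u-K[0,2])/K[0,0];y=(v-K[1,2])/K[1,1]
    if fish:
        th=np.hypot(x,y);k=np.sin(th)/max(th,1e-9);d=np.array([x*k,y*k,np.cos(th)])
    else: d=np.array([x,y,1.])
    return -R.T@t,R.T@d
def cast(c,u,v,z,fish=False):
    o,d=ray(c,u,v,fish);return (o+d*(z-o[2])/d[2])
def proj(c,p,fish=False):
    R=cv2.Rodrigues(np.array(c["rvec"],float))[0];q=R@np.array(p,float)+np.array(c["tvec"]).ravel();K=c["K"]
    if fish:
        n=np.hypot(q[0],q[1]);th=np.arctan2(n,q[2]);q=np.array([q[0]/n*th,q[1]/n*th,1])
    return K[0,0]*q[0]/q[2]+K[0,2],K[1,1]*q[1]/q[2]+K[1,2]
def blobs(im,lo,hi,amin=4):
    hsv=cv2.cvtColor(im,cv2.COLOR_BGR2HSV);lo,hi=list(lo),list(hi)
    if lo[0]>hi[0]: m=cv2.inRange(hsv,(lo[0],*lo[1:]),(180,*hi[1:]))|cv2.inRange(hsv,(0,*lo[1:]),tuple(hi))
    else: m=cv2.inRange(hsv,tuple(lo),tuple(hi))
    n,_,s,ce=cv2.connectedComponentsWithStats(m)
    return [(ce[i].round(1),s[i].tolist()) for i in range(1,n) if s[i][4]>=amin],m
E
python3 - <<'E'
from h import *
a=np.load("scene.npy",allow_pickle=True).item();b=np.load("top.npy",allow_pickle=True).item()
for n,c in(("scene",a),("top",b)):
    print(n)
    for nm,lo,hi,z in(("red",(172,140,70),(6,255,255),.062),("yellow",(24,120,90),(34,255,255),.012),("brass",(10,110,40),(22,255,255),.016),("green",(45,60,20),(75,255,255),.03)):
        for ce,s in blobs(c["image"],lo,hi,4)[0]:
            if s[4]<400: print(nm,ce,s,cast(c,*ce,z).round(4)[:2])
    # black ring
    for ce,s in blobs(c["image"],(0,0,0),(180,255,32),15)[0]:
        if s[4]<700: print("black",ce,s,cast(c,*ce,.01).round(4)[:2])
A=cv2.resize(a["image"][70:150,270:350],None,fx=5,fy=5,interpolation=2)
B=cv2.resize(b["image"][165:215,130:210],None,fx=5,fy=5,interpolation=2)
cv2.imwrite("pics/caps.png",np.vstack([A,B]))
E
```

```text
scene
red [337.2 145.1] [322, 135, 31, 22, 254] [0.6932 0.2212]
red [246.3 161.9] [245, 160, 4, 4, 12] [0.5104 0.063 ]
red [287.4 174.6] [286, 173, 4, 4, 15] [0.6187 0.077 ]
red [211.3 184.8] [210, 183, 4, 5, 16] [ 0.4671 -0.0381]
red [296.5 212.7] [295, 211, 4, 4, 14] [ 0.6846 -0.011 ]
red [217.1 224.3] [215, 222, 5, 5, 16] [ 0.5341 -0.1262]
red [261.5 239.2] [260, 237, 4, 5, 18] [ 0.643  -0.1119]
red [284.4 271.1] [280, 267, 10, 9, 74] [ 0.7232 -0.1577]
yellow [218.4 171. ] [211, 165, 14, 11, 56] [0.4429 0.0341]
brass [413.9 127.1] [395, 106, 45, 28, 296] [0.8515 0.4172]
brass [294.7 118.3] [294, 116, 2, 6, 7] [0.5445 0.2886]
brass [302.2 119.2] [301, 119, 3, 2, 4] [0.5645 0.2956]
brass [296.5 124.2] [296, 123, 2, 3, 4] [0.558  0.2716]
brass [300.8 124.9] [299, 122, 4, 6, 12] [0.5696 0.275 ]
brass [ 42.2 125.8] [42, 125, 2, 3, 4] [-0.0595 -0.0662]
brass [ 37.6 133.6] [35, 132, 6, 4, 9] [-0.0522 -0.0934]
brass [ 41.8 142.5] [41, 141, 3, 4, 4] [-0.0218 -0.1117]
brass [ 87.2 145.5] [86, 144, 3, 4, 4] [ 0.092  -0.0623]
brass [ 67.  149.8] [66, 149, 3, 3, 4] [ 0.0536 -0.0992]
brass [223
[... 3797 characters left out ...]
25.5] [345, 220, 13, 12, 82] [ 0.4571 -0.2758]
brass [361.2 342.5] [360, 342, 3, 2, 4] [ 0.1027 -0.2932]
green [129.3  99.7] [122, 94, 16, 13, 128] [0.8813 0.4661]
green [348.7 196. ] [343, 190, 13, 13, 99] [ 0.5506 -0.2684]
green [152.5 198.6] [150, 195, 5, 7, 17] [0.5388 0.3646]
black [134.2 113.6] [131, 111, 7, 6, 34] [0.8397 0.4537]
black [271.6 187.9] [264, 180, 16, 16, 147] [ 0.5802 -0.0209]
black [374.8 195.5] [370, 191, 11, 10, 45] [ 0.5564 -0.3579]
black [356.7 313.2] [352, 309, 10, 9, 23] [ 0.1868 -0.2845]
black [318.  315.6] [315, 312, 7, 9, 16] [ 0.1785 -0.1653]
black [372.9 331.3] [369, 326, 9, 11, 22] [ 0.1342 -0.3317]
black [292.7 340.8] [289, 337, 10, 9, 17] [ 0.104  -0.0868]
```

View pics/caps.png

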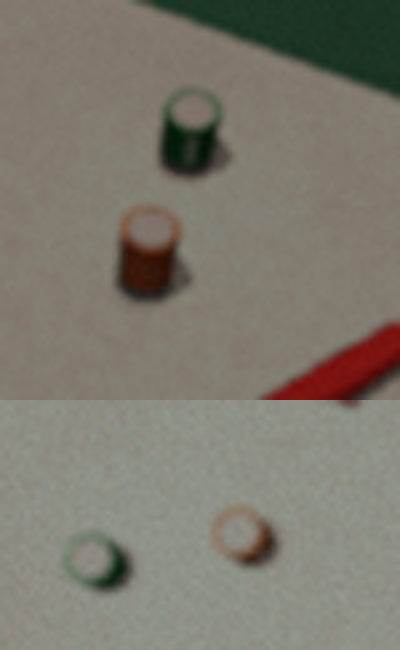

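Confirmed: the two capacitors are green (shorter) and orange (taller). The wheel centre is about (0.575,-0.022) and the mark direction about 157°. I'll move towards the wheel and the capacitors and refine with the wrist camera.

>>> send_rows(steps=[{"dp": [-46, 42, -8], "roll": 0, "jaw": 50}, {"dp": [-92, 84, -16], "roll": 0, "jaw": 50}, {"dp": [-138, 126, -24], "roll": 0, "jaw": 50}, {"dp": [-184, 168, -32], "roll": 0, "jaw": 50}, {"dp": [-230, 210, -40], "roll": 0, "jaw": 50}])

```text
time_s: 0.72
tcp_pos: [0.4048, -0.3235, 0.2526]
eef_rot: [180.0, -0.0, -155.0]
contact_force: [1.4, -0.2, -0.1]
gripper_width: 0.0457
gripper_force: 0.0
```

>>> send_rows(steps=[{"dp": [-46, 42, 0], "roll": -0.18, "jaw": 50}, {"dp": [-92, 84, 0], "roll": -0.36, "jaw": 50}, {"dp": [-138, 126, 0], "roll": -0.54, "jaw": 50}, {"dp": [-184, 168, 0], "roll": -0.73, "jaw": 50}, {"dp": [-230, 210, 0], "roll": -0.73, "jaw": 50}])

```text
time_s: 1.35
tcp_pos: [0.5243, -0.0357, 0.2525]
eef_rot: [-180.0, 0.0, -113.0]
contact_force: [1.1, -0.5, -0.0]
gripper_width: 0.0437
gripper_force: 0.0
```

Run:
```python
from plant import r
from h import *
w=r.capture("wrist");np.save("w1.npy",w,allow_pickle=True);cv2.imwrite("pics/w1.png",w["image"])
s=r.get_state();print(s["time_s"],s["tcp_pos"],s["eef_rot"],s["qd"].round(1),s["contact_force"])
o,d=ray(w,w["K"][0,2],w["K"][1,2]);print(w["K"],o,d)
a=np.load("scene.npy",allow_pickle=True).item();b=np.load("top.npy",allow_pickle=True).item()
for z,p,q in((.041,(308.4,91.5),(148.0,196.4)),(.046,(300.,115.6),(177.8,191.2))):print(cast(a,*p,z),cast(b,*q,z))
```

```text
1.4 [ 0.52705693 -0.0307804   0.25205768] [-1.79967582e+02  8.18635103e-02 -1.12961299e+02] [-4.5 -0.6 -1.9  0.2 -0.2  7.1] [4.60281762 4.24907629 1.37641718]
[[297.31863964   0.         263.2892922 ]
 [  0.         297.31863964 186.96695288]
 [  0.           0.           1.        ]] [ 0.49627244 -0.09840686  0.42392317] [ 0.09889697  0.23611699 -0.96667893]
[0.54399495 0.37714046 0.041     ] [0.54393421 0.37592106 0.041     ]
[0.56180587 0.27973718 0.046     ] [0.56042211 0.27945952 0.046     ]
```

View pics/w1.png

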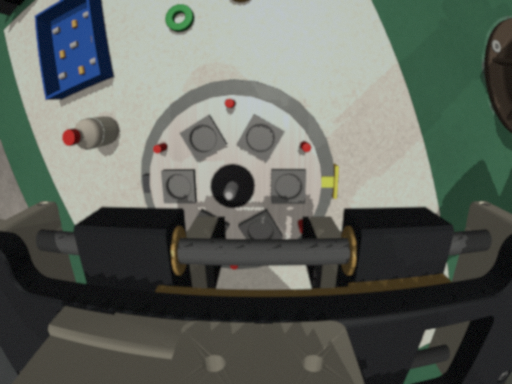

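The wrist view shows the load pocket at (288,185), the opposite pocket at (180,185), the post at (232,186) and the yellow mark at (330,181). I'll refine the wheel axis from the pegs and pockets in this view.

Run:
```python
from h import *
w=np.load("w1.npy",allow_pickle=True).item()
P=[]
for ce,s in blobs(w["image"],(172,140,70),(6,255,255),15)[0]: print(ce,s,cast(w,*ce,.06,True))
for ce,s in blobs(w["image"],(24,120,90),(34,255,255),15)[0]: print("Y",ce,s,cast(w,*ce,.012,True))
g=cv2.cvtColor(w["image"],6)
c=cv2.HoughCircles(cv2.GaussianBlur(g,(3,3),0),cv2.HOUGH_GRADIENT,1,20,param1=80,param2=14,minRadius=9,maxRadius=18)
for x,y,rr in c[0]:
    if 150<x<320 and 110<y<215: print(x,y,rr,cast(w,x,y,.044,True))
for z,n in((.044,"hub"),):
    for ce,s in blobs(w["image"],(0,0,0),(180,255,35),200)[0]: 
        if s[4]<3000:print(n,ce,s,cast(w,s[0]+s[2]/2-.5,s[1]+s[3]/2-.5,z,True))
# base disc rim: check circle fit 
a=np.load("scene.npy",allow_pickle=True).item();b=np.load("top.npy",allow_pickle=True).item()
from scipy.optimize import least_squares
def fit(P):
    P=np.array(P);a0=np.arctan2(P[:,1]+.022,P[:,0]-.5755)
    k=np.round((a0-np.radians(7))/(np.pi/3))
    f=lambda v:np.r_[v[0]+.11*np.cos(v[2]+k*np.pi/3)-P[:,0],v[1]+.11*np.sin(v[2]+k*np.pi/3)-P[:,1]]
    s=least_squares(f,[.5755,-.022,.12]);return s.x[:2].round(4),np.degrees(s.x[2]).round(2),np.abs(s.fun).max().round(4)
for nm,c,fi in(("s",a,0),("t",b,0),("w",w,1)):
    P=[cast(c,*ce,.057,fi)[:2] for ce,s in blobs(c["image"],(172,140,70),(6,255,255),4)[0]]
    P=[p for p in P if .09<np.hypot(p[0]-.5755,p[1]+.022)<.13];print(nm,len(P),fit(P))
```

```text
[229.5 103.1] [226, 100, 8, 7, 51] [ 0.53024245 -0.12242407  0.06      ]
[ 70.1 136.5] [63, 130, 17, 15, 184] [ 0.75753391 -0.1849736   0.06      ]
[305.2 146.6] [301, 143, 9, 9, 60] [ 0.46559627 -0.03689293  0.06      ]
[159.2 147.8] [154, 144, 12, 9, 74] [ 0.63609981 -0.10933226  0.06      ]
[300.  225.8] [299, 221, 3, 11, 21] [0.50942218 0.05854862 0.06      ]
[233.3 266.5] [231, 265, 6, 4, 20] [0.61728464 0.08045118 0.06      ]
Y [331.3 181.3] [322, 165, 16, 33, 243] [0.4441734 0.0328646 0.012    ]
259.5 137.5 11.3 [ 0.51412777 -0.06769938  0.044     ]
203.5 138.5 11.8 [ 0.58113491 -0.09557645  0.044     ]
180.5 183.5 15.2 [ 0.63636536 -0.05373159  0.044     ]
286.5 183.5 12.7 [0.50506779 0.00198023 0.044     ]
hub [9.1 5.3] [0, 0, 25, 15, 242] [ 0.80718752 -0.46698352  0.044     ]
hub [492.1  90.2] [485, 43, 27, 89, 240] [ 0.12668761 -0.01155463  0.044     ]
hub [507.5  70.6] [494, 43, 18, 60, 356] [ 0.10605669 -0.03104395  0.044     ]
hub [232.8 184.8] [212, 166, 41, 41, 1057] [ 0.57281638 -0.02299896  0.044     ]
hub [384.8 228.6] [336, 208, 116, 79, 2539] [0.3892746  0.15892711 0.044     ]
hub [218.9 230.2] [211, 218, 15, 22, 226] [0.61656206 0.02491731 0.044     ]
hub [307.6 230.3] [302, 218, 14, 22, 219] [0.50045317 0.07409317 0.044     ]
hub [211.8 274.8] [206, 265, 14, 23, 246] [0.65917085 0.09195946 0.044     ]
hub [315.  274.8] [308, 265, 14, 23, 220] [0.51821707 0.15172086 0.044     ]
hub [466.8 352.4] [416, 315, 79, 69, 1770] [0.29224864 0.4947035  0.044     ]
hub [382.4 372.2] [357, 350, 52, 34, 781] [0.45999261 0.43129984 0.044     ]
s 6 (array([ 0.575 , -0.0218]), np.float64(7.22), np.float64(0.0008))
t 6 (array([ 0.5756, -0.0202]), np.float64(6.95), np.float64(0.0006))
w 5 (array([ 0.574 , -0.0227]), np.float64(6.96), np.float64(0.0054))
```

```bash
cat > mv.py <<'E'
# usage: mv.py "x y z yaw" ...  -> dp (mm), roll (rad) from measured pose
import sys,numpy as np
from plant import r
s=r.get_state();p=s["tcp_pos"];yw=s["eef_rot"][2];a=np.radians(yw)
print(s["time_s"],p.round(4),s["eef_rot"].round(2),s["contact_force"].round(1),s["gripper_width"].round(4),s["gripper_force"],np.abs(s["qd"]).max().round(1))
ex=np.array([np.cos(a),np.sin(a)]);ey=np.array([np.sin(a),-np.cos(a)])
for t in sys.argv[1:]:
    x,y,z,Y=map(float,t.split());d=np.array([x,y])-p[:2]
    dy=(Y-yw+180)%360-180
    print(t,"->",(1e3*np.array([d@ex,d@ey,p[2]-z])).round(1),"roll",round(-np.radians(dy),3))
E
python3 mv.py ".544 .3765 .2 -113"
```

```text
Traceback (most recent call last):
  File "mv.py", line 5, in <module>
    print(s["time_s"],p.round(4),s["eef_rot"].round(2),s["contact_force"].round(1),s["gripper_width"].round(4),s["gripper_force"],np.abs(s["qd"]).max().round(1))
                                                                                   ^^^^^^^^^^^^^^^^^^^^^^^^
AttributeError: 'float' object has no attribute 'round'
```

>>> send_rows(steps=[{"dp": [-60, 22, 0], "roll": 0, "jaw": 65}, {"dp": [-120, 45, 20], "roll": 0, "jaw": 65}, {"dp": [-180, 68, 50], "roll": 0, "jaw": 65}, {"dp": [-240, 91, 80], "roll": 0, "jaw": 65}, {"dp": [-290, 112, 100], "roll": 0, "jaw": 65}])

```text
time_s: 2.02
tcp_pos: [0.5343, 0.2575, 0.158]
eef_rot: [180.0, -0.0, -113.2]
contact_force: [0.5, 0.1, 1.0]
gripper_width: 0.0568
gripper_force: 0.0
```

>>> send_rows(steps=[{"dp": [-40, 15, 15], "roll": 0, "jaw": 65}, {"dp": [-80, 30, 30], "roll": 0, "jaw": 65}, {"dp": [-80, 30, 40], "roll": 0, "jaw": 65}, {"dp": [-80, 30, 40], "roll": 0, "jaw": 65}])

```text
time_s: 2.52
tcp_pos: [0.5378, 0.3405, 0.1177]
eef_rot: [179.9, -0.2, -113.1]
contact_force: [-0.6, -1.1, 0.2]
gripper_width: 0.0569
gripper_force: 0.0
```

```bash
python3 mv.py ".544 .3765 .030 -113"
```

```text
Traceback (most recent call last):
  File "mv.py", line 5, in <module>
    print(s["time_s"],p.round(4),s["eef_rot"].round(2),s["contact_force"].round(1),s["gripper_width"].round(4),s["gripper_force"],np.abs(s["qd"]).max().round(1))
                                                                                   ^^^^^^^^^^^^^^^^^^^^^^^^
AttributeError: 'float' object has no attribute 'round'
```

```bash
sed -i 's/s\["gripper_width"\].round(4)/round(float(s["gripper_width"]),4)/' mv.py; python3 mv.py ".544 .3765 .030 -113" ".544 .3765 .070 -113"
python3 - <<'E'
from plant import r
from h import *
w=r.capture("wrist");cv2.imwrite("pics/w2.png",w["image"]);np.save("w2.npy",w,allow_pickle=True)
print(proj(w,(.544,.3765,.041),True),proj(w,(.561,.2796,.046),True))
E
python3 mv.py
```

```text
2.525 [0.5378 0.3405 0.1177] [ 1.7993e+02 -1.6000e-01 -1.1314e+02] [-0.6 -1.1  0.2] 0.0569 0.0 1.7
.544 .3765 .030 -113 -> [-35.5   8.5  87.7] roll -0.002
.544 .3765 .070 -113 -> [-35.5   8.5  47.7] roll -0.002
(np.float64(270.7392737547853), np.float64(228.43840740263795)) (np.float64(206.5645015488774), np.float64(137.32972514094092))
2.575 [0.5384 0.3404 0.1187] [ 1.7998e+02 -8.0000e-02 -1.1317e+02] [ 0.2 -0.7 -0.3] 0.0569 0.0 1.1
```

View pics/w2.png

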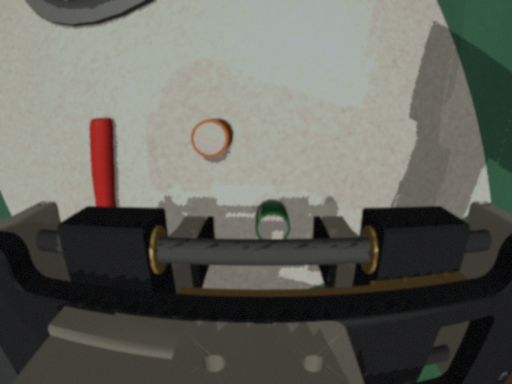

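The green capacitor top is at x≈271 px against a predicted 270.7, so it is where I measured it. Orange is at (210,137). Descending on green.

>>> send_rows(steps=[{"dp": [-35, 8, 20], "roll": 0, "jaw": 65}, {"dp": [-35, 8, 45], "roll": 0, "jaw": 65}, {"dp": [-35, 8, 70], "roll": 0, "jaw": 65}, {"dp": [-35, 8, 86], "roll": 0, "jaw": 65}, {"dp": [-35, 8, 86], "roll": 0, "jaw": 65}])

```text
time_s: 3.2
tcp_pos: [0.545, 0.3755, 0.0327]
eef_rot: [180.0, -0.1, -113.2]
contact_force: [-0.5, -0.9, 0.0]
gripper_width: 0.0572
gripper_force: 0.0
```

>>> send_rows(steps=[{"dp": [0, 0, 0], "roll": 0, "jaw": 20}, {"dp": [0, 0, 0], "roll": 0, "jaw": 20}, {"dp": [0, 0, 0], "roll": 0, "jaw": 20}, {"dp": [0, 0, 0], "roll": 0, "jaw": 20}], newtons=20)

```text
time_s: 3.7
tcp_pos: [0.5452, 0.3768, 0.0335]
eef_rot: [-180.0, 0.0, -113.1]
contact_force: [0.8, -0.3, -0.3]
gripper_width: 0.0225
gripper_force: 0.0
```

```bash
python3 - <<'E'
from plant import r
from h import *
a=r.capture("scene");b=r.capture("top");w=r.capture("wrist")
A=cv2.resize(a["image"][60:160,250:350],(400,400));B=cv2.resize(b["image"][150:250,110:210],(400,400))
cv2.imwrite("pics/c3.png",np.vstack([np.hstack([A,B])]))
E
python3 mv.py
```

```text
3.85 [0.5451 0.3767 0.0332] [-180.      0.   -113.14] [0.3 1.  0. ] 0.0181 0.0 0.1
```

View pics/c3.png

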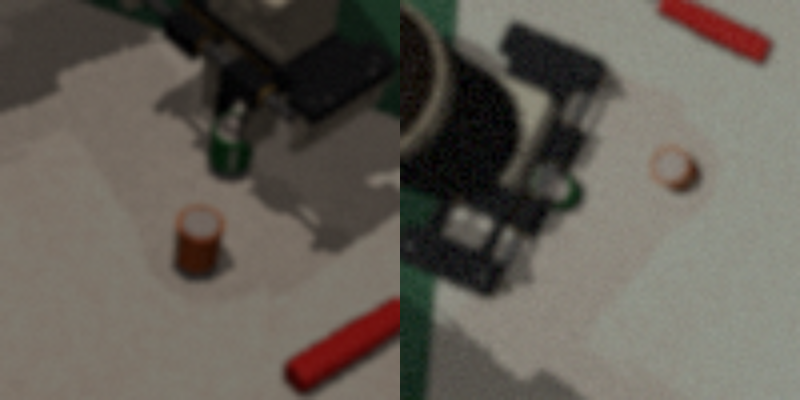

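Run:
```python
from plant import r
from h import *
a=r.capture("scene");b=r.capture("top")
for z in(0.019,.041,.08,.0):print(z,np.round(proj(a,(.5451,.3767,z)),1),np.round(proj(b,(.5451,.3767,z)),1))
for n,c in(("s",a),("t",b)):
    for nm,lo,hi in(("green",(45,60,20),(80,255,255)),("or",(4,90,40),(22,255,255))):
        for ce,s in blobs(c["image"],lo,hi,12)[0]:
            if s[4]<150:
                p=cast(c,*ce,.02); 
                if p[1]>.2 and p[0]<.7 and p[0]>.4:print(n,nm,ce,s,p.round(4))
# bottom-contact of cap in scene
print(cast(a,307.5,101.5,0))
```

```text
0.019 [307.8  97.1] [150.  197.3]
0.041 [308.7  91.7] [147.8 196. ]
0.08 [310.2  81.9] [143.6 193.7]
0.0 [307.1 101.6] [151.9 198.3]
s green [300.1  54.9] [297, 53, 7, 5, 24] [0.4526 0.5241 0.02  ]
s green [292.8  59.9] [290, 57, 6, 6, 20] [0.4421 0.4935 0.02  ]
s green [286.4  63.5] [282, 61, 9, 6, 26] [0.4316 0.4702 0.02  ]
s green [307.   98.1] [303, 93, 10, 10, 67] [0.5448 0.3711 0.02  ]
s or [298.9 121.4] [294, 112, 12, 17, 119] [0.5607 0.2807 0.02  ]
t green [152.  198.6] [148, 195, 7, 7, 20] [0.5405 0.3696 0.02  ]
t or [ 47.  177.3] [42, 172, 10, 12, 21] [0.6105 0.7243 0.02  ]
t or [ 56.2 174.2] [54, 172, 6, 5, 12] [0.6212 0.6947 0.02  ]
t or [ 53.8 179.2] [50, 178, 9, 4, 13] [0.6041 0.7008 0.02  ]
t or [ 79.2 184.2] [76, 183, 7, 3, 12] [0.5876 0.6142 0.02  ]
t or [ 31.5 193.4] [29, 190, 6, 7, 13] [0.5559 0.7695 0.02  ]
t or [ 74.9 192.6] [73, 191, 5, 5, 13] [0.5592 0.6256 0.02  ]
t or [180.9 193.9] [177, 190, 7, 7, 24] [0.5566 0.2756 0.02  ]
t or [ 36.2 195.4] [32, 192, 9, 7, 14] [0.5492 0.753  0.02  ]
t or [ 71.  197.2] [68, 194, 7, 7, 15] [0.5438 0.6369 0.02  ]
t or [  3.  200.1] [0, 198, 8, 6, 37] [0.533  0.8613 0.02  ]
t or [ 60.8 206.8] [57, 204, 8, 6, 16] [0.5118 0.6671 0.02  ]
t or [ 17.3 213.2] [12, 207, 12, 14, 29] [0.4899 0.808  0.02  ]
t or [ 52.  213.4] [48, 210, 10, 7, 20] [0.4899 0.6937 0.02  ]
t or [ 59.  212.7] [56, 210, 6, 8, 13] [0.4923 0.6709 0.02  ]
t or [  6.3 220.1] [0, 216, 15, 9, 25] [0.4671 0.8411 0.02  ]
t or [  3.2 231.4] [0, 228, 7, 7, 14] [0.4303 0.8462 0.02  ]
[0.54587236 0.37760008 0.        ]
```

Run:
```python
from plant import r
from h import *
w=r.capture("wrist");cv2.imwrite("pics/w4.png",cv2.resize(w["image"][150:350,150:390],(720,600)))
for p in((.5451,.3767,.033),(.5451,.3767,.041),(.5451,.3767,.019)):print(np.round(proj(w,p,True),1))
```

```text
[260.7 223.3]
[260.6 228.2]
[260.9 215.4]
```

View pics/w4.png

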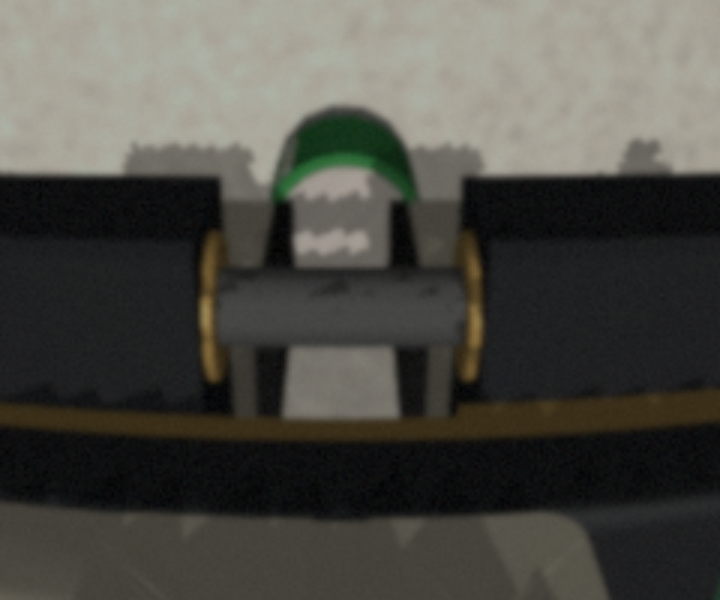

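Run:
```python
from plant import r
from h import *
w=r.capture("wrist")
ex=np.array([-.391,-.9205]);ey=np.array([-.9205,.391])
for s in (0,10,20,30):
  c=np.array([.5451,.3767])+ex*s/1e3
  q=lambda d,z:np.round(proj(w,(*(c+d),z),True),0)
  print(s,"bot",q(ex*.016,0),"top",q(ex*.016,.041),"topL",q(ey*.016,.041),"topR",q(-ey*.016,.041),"topfar",q(-ex*.016,.041))
print(np.round(proj(w,(.5451,.3767,.019),True)), [np.round(proj(w,(*(np.array([.5451,.3767])+k*ey*.009+ex*.0095),.019),True)) for k in(1,-1)])
```

```text
0 bot [261. 185.] top [261. 203.] topL [288. 228.] topR [234. 228.] topfar [261. 252.]
10 bot [261. 171.] top [260. 186.] topL [288. 212.] topR [233. 212.] topfar [261. 237.]
20 bot [261. 157.] top [260. 169.] topL [288. 196.] topR [233. 196.] topfar [261. 222.]
30 bot [261. 143.] top [260. 151.] topL [289. 179.] topR [232. 179.] topfar [261. 206.]
[261. 215.] [array([275., 202.]), array([247., 202.])]
```

The wrist view shows the capacitor centred exactly under the tool. The fingers are shut at 18 mm with their tips apparently just above its top, so the real tips sit higher than I assumed. I'll open, go 14 mm lower and close again.

>>> send_rows(steps=[{"dp": [0, 0, 0], "roll": 0, "jaw": 65}, {"dp": [0, 0, 0], "roll": 0, "jaw": 65}, {"dp": [0, 0, 0], "roll": 0, "jaw": 65}, {"dp": [0, 0, 7], "roll": 0, "jaw": 65}, {"dp": [0, 0, 14], "roll": 0, "jaw": 65}])

```text
time_s: 4.68
tcp_pos: [0.545, 0.3765, 0.0185]
eef_rot: [180.0, -0.0, -113.2]
contact_force: [-0.8, 0.1, -0.0]
gripper_width: 0.056
gripper_force: 0.0
```

>>> send_rows(steps=[{"dp": [0, 0, 0], "roll": 0, "jaw": 65}, {"dp": [0, 0, 0], "roll": 0, "jaw": 20}, {"dp": [0, 0, 0], "roll": 0, "jaw": 20}, {"dp": [0, 0, 0], "roll": 0, "jaw": 20}, {"dp": [0, 0, 0], "roll": 0, "jaw": 20}], newtons=20)

```text
time_s: 5.3
tcp_pos: [0.5452, 0.3768, 0.0194]
eef_rot: [-180.0, 0.0, -113.1]
contact_force: [-0.2, -0.1, -0.2]
gripper_width: 0.031
gripper_force: 20.0
```

```bash
python3 mv.py
python3 - <<'E'
from plant import r
from h import *
w=r.capture("wrist");a=r.capture("scene");cv2.imwrite("pics/w5.png",np.hstack([cv2.resize(w["image"][170:270,200:320],(480,400)),cv2.resize(a["image"][70:120,275:335],(320,267))[:400] if 0 else cv2.resize(a["image"][65:125,284:332],(320,400))]))
E
```

```text
5.3 [0.5452 0.3768 0.0194] [-1.8000e+02  2.0000e-02 -1.1315e+02] [-0.2 -0.1 -0.2] 0.031 20.000241100788116 0.1
```

View pics/w5.png

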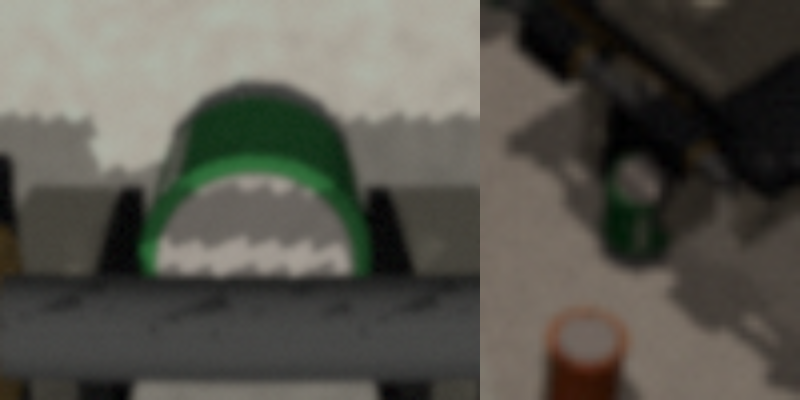

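Run:
```python
from plant import r
from h import *
w=r.capture("wrist")
ex=np.array([-.391,-.9205]);ey=np.array([-.9205,.391]);c=np.array([.5452,.3768])
for z in(.005,.015,.025,.035,.045):print(z,[np.round(proj(w,(*(c+k*ey*.0155+ex*f),z),True)) for k in(1,-1) for f in(.0095,0)])
```

```text
0.005 [array([284., 202.]), array([284., 215.]), array([237., 202.]), array([238., 215.])]
0.015 [array([286., 207.]), array([285., 221.]), array([236., 207.]), array([236., 221.])]
0.025 [array([287., 212.]), array([286., 227.]), array([234., 212.]), array([235., 227.])]
0.035 [array([288., 218.]), array([288., 233.]), array([233., 218.]), array([233., 233.])]
0.045 [array([290., 225.]), array([289., 241.]), array([231., 225.]), array([232., 241.])]
```

The fingers now hold the can by its top few mm. The tips really stand about 15 mm above the reported TCP height, and I'll use that offset from here on. I'll regrip 13 mm lower for a sound hold.

>>> send_rows(steps=[{"dp": [0, 0, 0], "roll": 0, "jaw": 60}, {"dp": [0, 0, 0], "roll": 0, "jaw": 60}, {"dp": [0, 0, 0], "roll": 0, "jaw": 60}, {"dp": [0, 0, 7], "roll": 0, "jaw": 60}, {"dp": [0, 0, 13], "roll": 0, "jaw": 60}])

```text
time_s: 6.08
tcp_pos: [0.5449, 0.3764, 0.0055]
eef_rot: [180.0, -0.0, -113.2]
contact_force: [0.6, -0.1, -1.1]
gripper_width: 0.0524
gripper_force: 0.0
```

>>> send_rows(steps=[{"dp": [0, 0, 0], "roll": 0, "jaw": 60}, {"dp": [0, 0, 0], "roll": 0, "jaw": 20}, {"dp": [0, 0, 0], "roll": 0, "jaw": 20}, {"dp": [0, 0, 0], "roll": 0, "jaw": 20}, {"dp": [0, 0, 0], "roll": 0, "jaw": 20}], newtons=25)

```text
time_s: 6.7
tcp_pos: [0.5452, 0.3768, 0.0064]
eef_rot: [-180.0, 0.0, -113.1]
contact_force: [-0.3, 0.4, 0.4]
gripper_width: 0.0313
gripper_force: 25.0
```

```bash
python3 mv.py ".5059 .008 .11 -113"
```

```text
6.7 [0.5452 0.3768 0.0064] [-1.7999e+02  2.0000e-02 -1.1315e+02] [-0.3  0.4  0.4] 0.0313 24.999924302101135 0.1
.5059 .008 .11 -113 -> [ 354.5 -108.8 -103.6] roll -0.003
```

>>> send_rows(steps=[{"dp": [0, 0, -50], "roll": 0, "jaw": 20}, {"dp": [10, -3, -100], "roll": 0, "jaw": 20}, {"dp": [60, -18, -120], "roll": 0, "jaw": 20}, {"dp": [120, -37, -120], "roll": 0, "jaw": 20}, {"dp": [175, -54, -120], "roll": 0, "jaw": 20}])

```text
time_s: 7.32
tcp_pos: [0.5253, 0.1928, 0.1265]
eef_rot: [-180.0, 0.0, -113.1]
contact_force: [0.5, -0.8, -0.8]
gripper_width: 0.0313
gripper_force: 25.0
```

>>> send_rows(steps=[{"dp": [60, -18, 0], "roll": 0, "jaw": 20}, {"dp": [120, -37, 0], "roll": 0, "jaw": 20}, {"dp": [165, -50, 0], "roll": 0, "jaw": 20}, {"dp": [179, -55, 16], "roll": 0, "jaw": 20}, {"dp": [179, -55, 16], "roll": 0, "jaw": 20}])

```text
time_s: 7.95
tcp_pos: [0.505, 0.0069, 0.1094]
eef_rot: [179.9, -0.1, -113.3]
contact_force: [-0.4, -0.4, -0.8]
gripper_width: 0.0314
gripper_force: 25.0
```

```bash
python3 mv.py ".5059 .008 .10 -113"
python3 - <<'E'
from plant import r
from h import *
a=r.capture("scene");b=r.capture("top");w=r.capture("wrist")
np.save("s6.npy",a,allow_pickle=True);np.save("t6.npy",b,allow_pickle=True);np.save("w6.npy",w,allow_pickle=True)
cv2.imwrite("pics/v6.png",np.hstack([cv2.resize(a["image"][130:230,190:290],(400,400)),cv2.resize(w["image"][110:260,190:340],(400,400))]))
E
python3 mv.py
```

```text
7.95 [0.505  0.0069 0.1094] [ 1.7991e+02 -6.0000e-02 -1.1328e+02] [-0.4 -0.4 -0.8] 0.0314 24.999166131019592 1.9
.5059 .008 .10 -113 -> [-1.3 -0.4  9.4] roll -0.005
8.1 [0.5066 0.0089 0.1106] [-1.7997e+02  2.0000e-02 -1.1312e+02] [-0.1  0.1 -0.3] 0.0314 24.999468326568604 0.6
```

View pics/v6.png

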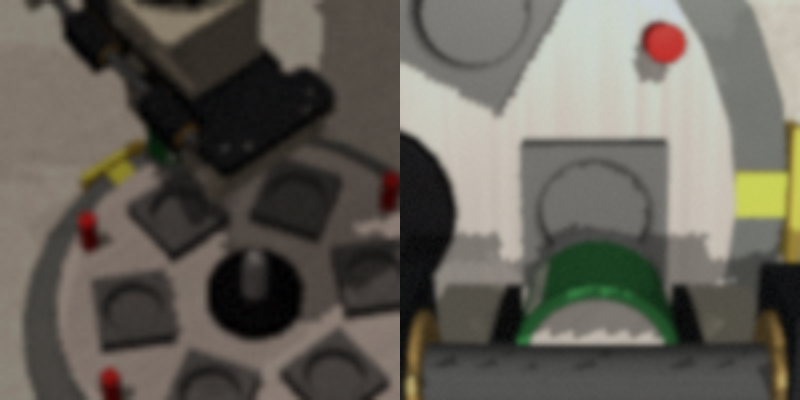

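The wrist view clearly shows the pocket rim (centre about px (263,191)) and the capacitor's lower front edge (about px (265,200)). I'll compute the lateral error.

Run:
```python
from h import *
w=np.load("w6.npy",allow_pickle=True).item()
im=w["image"]
ex=np.array([-.391,-.9205]);ey=np.array([-.9205,.391])
T=np.array([.5066,.0089])
def rel(p): d=p[:2]-T;return (1e3*np.array([d@ex,d@ey])).round(1)
print("pocket top/left/right/center",[rel(cast(w,u,v,.044,True)) for u,v in((263.1,170),(241.4,191.4),(284.9,191.4),(263.1,191.4))])
print("cap bottom front",rel(cast(w,265,200,.104,True)),"pred front",np.round(proj(w,(*(T+ex*.016),.104),True),1))
print("cap top rim front",rel(cast(w,264.5,217.5,.145,True)),"L/R at widest ",[rel(cast(w,u,237,.145,True)) for u in(234,292)])
for z,n in((.0125,"yellow"),):
  for ce,s in blobs(im,(24,120,90),(34,255,255),15)[0]:print(n,ce,s,rel(cast(w,*ce,z,True)))
print("peg",[(rel(cast(w,*ce,.062,True)),ce) for ce,s in blobs(im,(172,140,70),(6,255,255),15)[0]])
c=np.array([.575,-.0212]);th=np.radians(157.05);print("model load",rel(c+.075*np.array([np.cos(th),np.sin(th)])))
print("model pegs",[rel(c+.11*np.array([np.cos(t),np.sin(t)])) for t in np.radians([187.05,127.05,247.05])])
```

```text
pocket top/left/right/center [array([20.5,  1.6]), array([  2.4, -16.5]), array([ 2.3, 19.7]), array([2.4, 1.5])]
cap bottom front [13.6  2.7] pred front [260.7 196.3]
cap top rim front [17.4  2.2] L/R at widest  [array([  6.8, -13.2]), array([ 6.7, 16.1])]
yellow [331.  180.1] [316, 157, 26, 42, 535] [ 4.4 65.9]
peg [(array([111.2, -71.5]), array([166. ,  58.6])), (array([57.7, 20.3]), array([288.5, 125.6])), (array([  58.1, -159.3]), array([ 74.2, 133.8]))]
model load [1.  0.3]
model pegs [array([56.1, 20.5]), array([-53.9,  20.6]), array([111. , -74.9])]
```

>>> send_rows(steps=[{"dp": [1.5, -0.5, 20], "roll": 0, "jaw": 20}, {"dp": [1.5, -0.5, 40], "roll": 0, "jaw": 20}, {"dp": [1.5, -0.5, 54], "roll": 0, "jaw": 20}, {"dp": [1.5, -0.5, 54], "roll": 0, "jaw": 20}, {"dp": [1.5, -0.5, 54], "roll": 0, "jaw": 20}])

```text
time_s: 8.72
tcp_pos: [0.5066, 0.0071, 0.0567]
eef_rot: [-180.0, 0.0, -113.1]
contact_force: [0.4, -0.3, -1.5]
gripper_width: 0.0314
gripper_force: 25.0
```

```bash
python3 mv.py
python3 - <<'E'
from plant import r
from h import *
w=r.capture("wrist")
np.save("w7.npy",w,allow_pickle=True)
cv2.imwrite("pics/v7.png",cv2.resize(w["image"][130:230,200:320],(720,600),interpolation=2))
E
```

```text
8.725 [0.5066 0.0071 0.0567] [-1.7996e+02  2.0000e-02 -1.1311e+02] [ 0.4 -0.3 -1.5] 0.0314 24.999331533908844 0.5
```

View pics/v7.png

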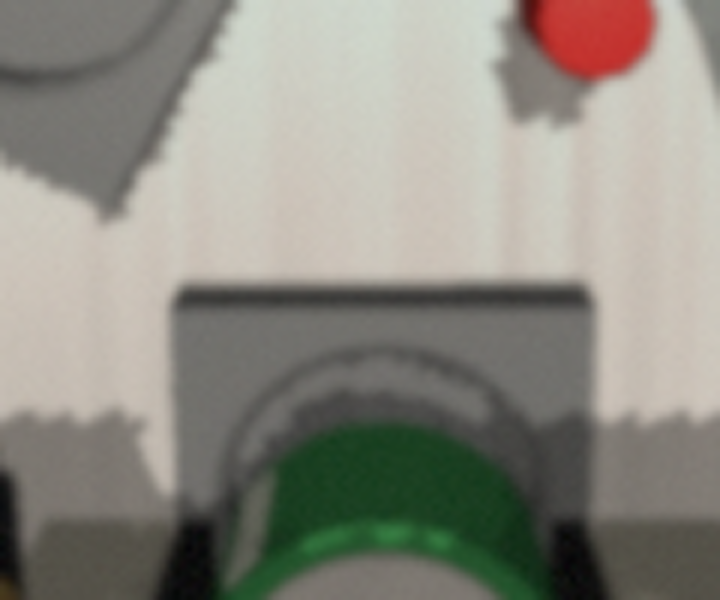

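Run:
```python
from h import *
w=np.load("w7.npy",allow_pickle=True).item()
ex=np.array([-.391,-.9205]);ey=np.array([-.9205,.391]);T=np.array([.5066,.0071])
rel=lambda p:(1e3*np.array([(p[:2]-T)@ex,(p[:2]-T)@ey])).round(1)
print("rim front",rel(cast(w,264,188,.044,True)),"cap front",rel(cast(w,264.7,200,.0503,True)),rel(cast(w,264.7,200,.0518,True)))
print("rim L,R",[rel(cast(w,u,215,.044,True)) for u in(237,291)],"block L/R", [rel(cast(w,200+x/6,179.5,.044,True)) for x in(174,594)])
print("top rim front",rel(cast(w,264.5,217.5,.0913,True)))
```

```text
rim front [19.2  2. ] cap front [13.1  2.5] [13.5  2.5]
rim L,R [array([  0.7, -15.8]), array([ 0.7, 19.9])] block L/R [array([ 24.8, -20.3]), array([24.8, 24.4])]
top rim front [16.9  2.2]
```

>>> send_rows(steps=[{"dp": [1.2, -0.3, 3], "roll": 0, "jaw": 20}, {"dp": [1.2, -0.3, 8], "roll": 0, "jaw": 20}, {"dp": [1.2, -0.3, 12], "roll": 0, "jaw": 20}, {"dp": [1.2, -0.3, 15], "roll": 0, "jaw": 20}, {"dp": [1.2, -0.3, 17], "roll": 0, "jaw": 20}])

```text
time_s: 9.4
tcp_pos: [0.5062, 0.0057, 0.039]
eef_rot: [-180.0, 0.0, -113.1]
contact_force: [0.8, 2.1, 0.7]
gripper_width: 0.0315
gripper_force: 25.0
```

>>> send_rows(steps=[{"dp": [0, 0, 1], "roll": 0, "jaw": 20}, {"dp": [0, 0, 2], "roll": 0, "jaw": 20}, {"dp": [0, 0, 2], "roll": 0, "jaw": 20}])

```text
time_s: 9.78
tcp_pos: [0.5062, 0.0058, 0.0382]
eef_rot: [-180.0, 0.0, -113.1]
contact_force: [-2.7, 3.0, 11.1]
gripper_width: 0.0314
gripper_force: 25.0
```

The green capacitor is seated: z reads 0.038 with an 11 N upward reaction. Now release, lift and go to the peg at 67°.

>>> send_rows(steps=[{"dp": [0, 0, -1], "roll": 0, "jaw": 52}, {"dp": [0, 0, -1], "roll": 0, "jaw": 52}, {"dp": [0, 0, -1], "roll": 0, "jaw": 52}, {"dp": [0, 0, -35], "roll": 0, "jaw": 52}, {"dp": [0, 0, -75], "roll": 0, "jaw": 45}])

```text
time_s: 10.4
tcp_pos: [0.505, 0.0051, 0.1121]
eef_rot: [179.9, -0.1, -113.2]
contact_force: [1.0, -0.8, 0.5]
gripper_width: 0.0412
gripper_force: 0.0
```

```bash
python3 mv.py ".6179 .0801 .1 -83" ".6179 .0801 .025 -83"
```

```text
10.4 [0.505  0.0051 0.1121] [ 1.7988e+02 -1.2000e-01 -1.1316e+02] [ 1.  -0.8  0.5] 0.0412 0.0 45.0
.6179 .0801 .1 -83 -> [-113.4  -74.3   12.1] roll -0.526
.6179 .0801 .025 -83 -> [-113.4  -74.3   87.1] roll -0.526
```

>>> send_rows(steps=[{"dp": [-50, -33, 0], "roll": -0.15, "jaw": 30}, {"dp": [-95, -62, 5], "roll": -0.32, "jaw": 30}, {"dp": [-113, -74, 12], "roll": -0.5, "jaw": 30}, {"dp": [-113, -74, 12], "roll": -0.525, "jaw": 30}, {"dp": [-113, -74, 12], "roll": -0.525, "jaw": 30}])

```text
time_s: 11.02
tcp_pos: [0.6175, 0.0799, 0.0997]
eef_rot: [179.9, -0.0, -83.2]
contact_force: [-0.6, -0.2, -0.7]
gripper_width: 0.0265
gripper_force: 0.0
```

```bash
python3 - <<'E'
from plant import r
from h import *
w=r.capture("wrist");np.save("w8.npy",w,allow_pickle=True)
for ce,s in blobs(w["image"],(172,140,70),(6,255,255),15)[0]:print(ce,s,cast(w,*ce,.06,True).round(4))
for p in((.6179,.0801,.062),):print(np.round(proj(w,p,True)))
E
python3 mv.py ".6179 .0801 .1 -83" ".6179 .0801 .025 -83"
```

```text
[187.5  74.9] [178, 68, 21, 15, 227] [ 0.681  -0.0079  0.06  ]
[457.   86.8] [441, 82, 26, 12, 169] [ 0.4708 -0.0347  0.06  ]
[262.4 197.8] [256, 187, 14, 22, 255] [0.6171 0.0761 0.06  ]
[394.4 196.5] [383, 187, 23, 21, 272] [0.5131 0.0632 0.06  ]
[261. 204.]
11.075 [0.6176 0.0798 0.1001] [ 1.7997e+02 -1.0000e-02 -8.3200e+01] [-0.2 -0.3 -0.3] 0.0263 0.0 0.6
.6179 .0801 .1 -83 -> [-0.2 -0.4  0.1] roll -0.004
.6179 .0801 .025 -83 -> [-0.2 -0.4 75.1] roll -0.004
```

The peg is centred between the fingers (262 px against 261 predicted). Descending over it.

>>> send_rows(steps=[{"dp": [0, 0, 25], "roll": 0, "jaw": 30}, {"dp": [0, 0, 50], "roll": 0, "jaw": 30}, {"dp": [0, 0, 72], "roll": 0, "jaw": 30}, {"dp": [0, 0, 72], "roll": 0, "jaw": 20}, {"dp": [0, 0, 72], "roll": 0, "jaw": 20}])

```text
time_s: 11.7
tcp_pos: [0.6188, 0.0802, 0.0295]
eef_rot: [-179.9, 0.0, -83.1]
contact_force: [0.8, 0.6, 0.3]
gripper_width: 0.0181
gripper_force: 0.0
```

Run:
```python
import numpy as np
c=np.array([.575,-.0212]);P=lambda t:c+.11*np.array([np.cos(np.radians(t)),np.sin(np.radians(t))])
import subprocess
print(subprocess.run(["python3","mv.py"]+["%.4f %.4f .028 -83"%tuple(P(t)) for t in(79,91,103,115,127.05,129)],capture_output=True,text=True).stdout)
```

```text
11.7 [0.6188 0.0802 0.0295] [-1.7992e+02  1.0000e-02 -8.3100e+01] [0.8 0.6 0.3] 0.0181 0.0 0.5
0.5960 0.0868 .028 -83 -> [-9.3 21.8  1.5] roll -0.002
0.5731 0.0888 .028 -83 -> [-14.   44.3   1.5] roll -0.002
0.5503 0.0860 .028 -83 -> [-14.   67.3   1.5] roll -0.002
0.5285 0.0785 .028 -83 -> [-9.1 89.8  1.5] roll -0.002
0.5087 0.0666 .028 -83 -> [  0.3 110.9   1.5] roll -0.002
0.5058 0.0643 .028 -83 -> [  2.2 114.1   1.5] roll -0.002
```

>>> send_rows(steps=[{"dp": [-5, 11, 0], "roll": 0, "jaw": 20}, {"dp": [-9, 22, 0], "roll": 0, "jaw": 20}, {"dp": [-12.5, 33, 0], "roll": 0, "jaw": 20}, {"dp": [-14, 44, 0], "roll": 0, "jaw": 20}, {"dp": [-14.5, 56, 0], "roll": 0, "jaw": 20}])

```text
time_s: 12.32
tcp_pos: [0.5662, 0.0918, 0.0307]
eef_rot: [-179.3, 0.2, -83.0]
contact_force: [9.7, 8.2, -3.4]
gripper_width: 0.0176
gripper_force: 5.4
```

>>> send_rows(steps=[{"dp": [0.5, 11.5, 0], "roll": 0, "jaw": 20}, {"dp": [2.5, 23, 0], "roll": 0, "jaw": 20}, {"dp": [5.5, 34, 0], "roll": 0, "jaw": 20}, {"dp": [9.5, 44.5, 0], "roll": 0, "jaw": 20}, {"dp": [14.8, 55, 0], "roll": 0, "jaw": 20}])

```text
time_s: 12.95
tcp_pos: [0.5068, 0.0658, 0.0281]
eef_rot: [179.9, -0.0, -83.1]
contact_force: [-0.2, 0.5, 0.2]
gripper_width: 0.0177
gripper_force: 0.0
```

>>> send_rows(steps=[{"dp": [0, 0, 0], "roll": 0, "jaw": 30}, {"dp": [0, 0, 0], "roll": 0, "jaw": 30}, {"dp": [0, 0, -10], "roll": 0, "jaw": 30}, {"dp": [0, 0, -50], "roll": 0, "jaw": 30}, {"dp": [0, 0, -90], "roll": 0, "jaw": 40}])

```text
time_s: 13.58
tcp_pos: [0.5082, 0.0665, 0.1195]
eef_rot: [180.0, -0.0, -83.1]
contact_force: [1.1, 1.5, -0.3]
gripper_width: 0.0313
gripper_force: 0.0
```

```bash
cat > look.py <<'E'
from plant import r
from h import *
from scipy.optimize import least_squares
a=r.capture("scene");b=r.capture("top");np.save("sL.npy",a,allow_pickle=True);np.save("tL.npy",b,allow_pickle=True)
for n,c in(("s",a),("t",b)):
    P=np.array([cast(c,*ce,.057)[:2] for ce,s in blobs(c["image"],(172,140,70),(6,255,255),4)[0]])
    P=P[np.abs(np.hypot(P[:,0]-.575,P[:,1]+.021)-.11)<.012]
    an=np.degrees(np.arctan2(P[:,1]+.0212,P[:,0]-.575));print(n,"pegs",np.sort((an+23)%60-30).round(1))
    for nm,lo,hi,z in(("green",(45,60,20),(80,255,255),.02),("orange",(4,90,40),(22,255,255),.023),("black",(0,0,0),(180,255,32),.01)):
        for ce,s in blobs(c["image"],lo,hi,14)[0]:
            p=cast(c,*ce,z)
            if s[4]<350 and .38<p[0]<.7 and -.45<p[1]<.45:print(n,nm,ce,s,p.round(3)[:2])
E
python3 look.py; python3 mv.py ".561 .2796 .1 -113"
```

```text
s pegs [-0.2  0.1  0.4  0.4  0.6  0.8]
s green [222.9 206.9] [216, 198, 14, 15, 97] [ 0.509 -0.059]
s green [193.  290.2] [184, 281, 19, 19, 237] [ 0.557 -0.278]
s orange [298.9 121.4] [294, 112, 12, 17, 118] [0.562 0.278]
s orange [156.2 272.8] [147, 264, 19, 19, 235] [ 0.462 -0.283]
s orange [236.6 336.1] [234, 334, 6, 6, 22] [ 0.693 -0.323]
s black [238.4 136.1] [237, 131, 4, 12, 40] [0.433 0.162]
s black [239.5 189. ] [233, 185, 14, 9, 14] [0.518 0.012]
s black [253.4 204.2] [242, 193, 23, 21, 322] [ 0.57  -0.011]
s black [222.3 208.7] [216, 206, 13, 6, 45] [ 0.507 -0.059]
s black [286.3 245.1] [281, 242, 12, 7, 31] [ 0.692 -0.075]
s black [229.9 330.8] [210, 305, 42, 52, 147] [ 0.672 -0.317]
s black [174.5 325.1] [166, 317, 18, 17, 164] [ 0.56  -0.362]
t pegs [0.4 0.5]
t green [348.8 195.9] [343, 190, 13, 13, 97] [ 0.553 -0.271]
t orange [172. 175.] [168, 171, 11, 10, 25] [0.619 0.307]
t orange [200.8 200.1] [198, 197, 6, 8, 15] [0.536 0.209]
t orange [197.1 207.9] [195, 206, 7, 5, 14] [0.51 0.22]
t orange [130.7 222.1] [127, 219, 7, 8, 15] [0.463 0.433]
t orange [141.6 220.6] [137, 218, 8, 8, 16] [0.468 0.398]
t orange [149.6 222. ] [146, 219, 9, 8, 21] [0.463 0.371]
t orange [351.1 225.1] [345, 220, 13, 12, 71] [ 0.458 -0.274]
t orange [138.8 228.4] [134, 226, 10, 6, 20] [0.443 0.405]
t orange [148.1 230. ] [145, 227, 6, 8, 18] [0.438 0.375]
t orange [143.1 236.2] [141, 232, 5, 11, 16] [0.418 0.389]
t black [222.  159.4] [219, 155, 8, 9, 40] [0.677 0.146]
t black [238.6 187.1] [219, 170, 33, 28, 249] [0.582 0.088]
t black [271.5 187.9] [264, 180, 16, 15, 136] [ 0.58  -0.021]
t black [240.1 202.3] [223, 188, 31, 25, 218] [0.532 0.082]
t black [230.8 213.5] [229, 211, 5, 7, 19] [0.494 0.112]
t black [173.5 220.9] [167, 214, 12, 12, 23] [0.469 0.298]
13.675 [0.5112 0.0678 0.1231] [-1.7956e+02  1.0000e-01 -8.3010e+01] [0.5 0.5 0.2] 0.0342 0.0 4.0
.561 .2796 .1 -113 -> [-204.2  -75.2   23.1] roll 0.523
```

The click is good (pegs within 1° of nominal), green is at station 1 and orange has not moved. Going for orange.

>>> send_rows(steps=[{"dp": [-50, -18, 0], "roll": 0.17, "jaw": 60}, {"dp": [-105, -38, 0], "roll": 0.34, "jaw": 60}, {"dp": [-160, -58, 10], "roll": 0.52, "jaw": 60}, {"dp": [-204, -75, 20], "roll": 0.523, "jaw": 60}, {"dp": [-204, -75, 25], "roll": 0.523, "jaw": 60}])

```text
time_s: 14.3
tcp_pos: [0.5584, 0.2811, 0.0919]
eef_rot: [180.0, -0.0, -112.9]
contact_force: [0.1, -0.5, -0.5]
gripper_width: 0.0527
gripper_force: 0.0
```

```bash
python3 - <<'E'
from plant import r
from h import *
w=r.capture("wrist");im=w["image"]
for ce,s in blobs(im,(4,90,40),(22,255,255),30)[0]:
    if 180<ce[0]<340 and 120<ce[1]<280:print(ce,s,"front",s[1])
T=(.561,.2796);ex=np.array([-.391,-.9205])
print(np.round(proj(w,(*T,.046),True)),np.round(proj(w,(*(np.array(T)+ex*.016),0),True)),np.round(proj(w,(*(np.array(T)+ex*.016),.046),True)))
E
python3 mv.py ".561 .2796 .008 -113"
```

```text
[260.  191.8] [240, 172, 41, 49, 605] front 172
[257. 201.] [258. 168.] [257. 180.]
14.35 [0.5574 0.2792 0.0913] [ 1.7993e+02 -1.3000e-01 -1.1294e+02] [-0.4 -1.4 -0.7] 0.0524 0.0 1.8
.561 .2796 .008 -113 -> [-1.8 -3.2 83.3] roll 0.001
```

>>> send_rows(steps=[{"dp": [-1.8, -2.5, 20], "roll": 0, "jaw": 60}, {"dp": [-1.8, -2.5, 45], "roll": 0, "jaw": 60}, {"dp": [-1.8, -2.5, 70], "roll": 0, "jaw": 60}, {"dp": [-1.8, -2.5, 83], "roll": 0, "jaw": 60}, {"dp": [-1.8, -2.5, 83], "roll": 0, "jaw": 60}])

```text
time_s: 14.98
tcp_pos: [0.5607, 0.278, 0.0097]
eef_rot: [180.0, -0.1, -113.1]
contact_force: [0.4, 0.2, 0.2]
gripper_width: 0.0524
gripper_force: 0.0
```

>>> send_rows(steps=[{"dp": [0, 0, 0], "roll": 0, "jaw": 20}, {"dp": [0, 0, 0], "roll": 0, "jaw": 20}, {"dp": [0, 0, 0], "roll": 0, "jaw": 20}, {"dp": [0, 0, 0], "roll": 0, "jaw": 20}], newtons=25)

```text
time_s: 15.48
tcp_pos: [0.5614, 0.2792, 0.011]
eef_rot: [-180.0, 0.1, -113.0]
contact_force: [-1.6, 0.2, 5.0]
gripper_width: 0.0315
gripper_force: 25.0
```

```bash
python3 mv.py ".5060 .006 .11 -113"
```

```text
15.475 [0.5614 0.2792 0.011 ] [-1.7996e+02  6.0000e-02 -1.1301e+02] [-1.6  0.2  5. ] 0.0315 25.001574754714966 0.1
.5060 .006 .11 -113 -> [273.1 -55.8 -99. ] roll -0.0
```

>>> send_rows(steps=[{"dp": [0, 0, -50], "roll": 0, "jaw": 20}, {"dp": [10, -2, -100], "roll": 0, "jaw": 20}, {"dp": [60, -12, -105], "roll": 0, "jaw": 20}, {"dp": [115, -24, -105], "roll": 0, "jaw": 20}, {"dp": [170, -35, -105], "roll": 0, "jaw": 20}])

```text
time_s: 16.1
tcp_pos: [0.5259, 0.1073, 0.1152]
eef_rot: [180.0, 0.0, -113.0]
contact_force: [0.3, -0.2, -0.9]
gripper_width: 0.0313
gripper_force: 25.0
```

>>> send_rows(steps=[{"dp": [55, -11, 0], "roll": 0, "jaw": 20}, {"dp": [95, -19, 0], "roll": 0, "jaw": 20}, {"dp": [103, -21, 20], "roll": 0, "jaw": 20}, {"dp": [103, -21, 45], "roll": 0, "jaw": 20}, {"dp": [103, -21, 45], "roll": 0, "jaw": 20}])

```text
time_s: 16.73
tcp_pos: [0.5041, 0.005, 0.0687]
eef_rot: [179.8, -0.1, -113.1]
contact_force: [-0.4, -0.9, 0.2]
gripper_width: 0.0315
gripper_force: 25.0
```

```bash
python3 mv.py
python3 - <<'E'
from plant import r
from h import *
w=r.capture("wrist")
cv2.imwrite("pics/v9.png",cv2.resize(w["image"][130:230,200:320],(720,600),interpolation=2))
E
python3 mv.py ".5061 .0058 .043 -113"
```

```text
16.725 [0.5041 0.005  0.0687] [ 1.7983e+02 -1.4000e-01 -1.1308e+02] [-0.4 -0.9  0.2] 0.0315 24.996562600135803 2.3
16.775 [0.5052 0.0054 0.0699] [ 1.7993e+02 -8.0000e-02 -1.1303e+02] [ 0.2  0.4 -1. ] 0.0313 24.996723532676697 1.4
.5061 .0058 .043 -113 -> [-0.7 -0.7 26.9] roll -0.001
```

View pics/v9.png

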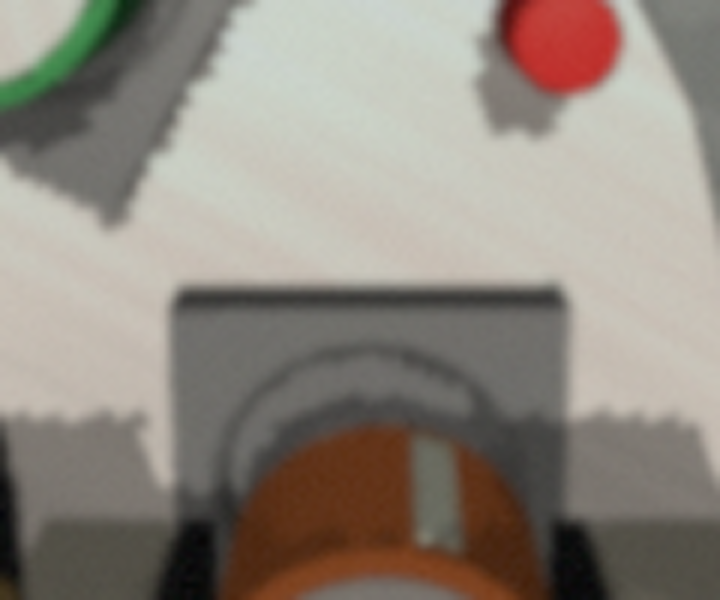

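Green is seated at station 1 (upper left). The orange capacitor hangs about 1 px off the pocket centre, and the settling plus a small correction covers that. Lowering.

>>> send_rows(steps=[{"dp": [0, -0.8, 5], "roll": 0, "jaw": 20}, {"dp": [0, -0.8, 10], "roll": 0, "jaw": 20}, {"dp": [0, -0.8, 12], "roll": 0, "jaw": 20}, {"dp": [0, -0.8, 12], "roll": 0, "jaw": 20}])

```text
time_s: 17.27
tcp_pos: [0.5064, 0.0055, 0.0581]
eef_rot: [180.0, -0.0, -113.0]
contact_force: [-0.2, -0.8, -0.4]
gripper_width: 0.0317
gripper_force: 25.0
```

```bash
python3 mv.py ".5061 .0058 .043 -113"
```

```text
17.275 [0.5064 0.0055 0.0581] [ 1.7999e+02 -1.0000e-02 -1.1302e+02] [-0.2 -0.8 -0.4] 0.0317 24.99652862548828 0.2
.5061 .0058 .043 -113 -> [-0.2  0.4 15.1] roll -0.0
```

>>> send_rows(steps=[{"dp": [0, 0.2, 3], "roll": 0, "jaw": 20}, {"dp": [0, 0.2, 7], "roll": 0, "jaw": 20}, {"dp": [0, 0.2, 11], "roll": 0, "jaw": 20}, {"dp": [0, 0.2, 14], "roll": 0, "jaw": 20}, {"dp": [0, 0.2, 15], "roll": 0, "jaw": 20}])

```text
time_s: 17.9
tcp_pos: [0.5061, 0.0054, 0.0429]
eef_rot: [180.0, -0.0, -113.0]
contact_force: [-2.1, 0.4, 6.3]
gripper_width: 0.0313
gripper_force: 25.0
```

>>> send_rows(steps=[{"dp": [0, 0, 1], "roll": 0, "jaw": 20}, {"dp": [0, 0, 2], "roll": 0, "jaw": 20}, {"dp": [0, 0, 2], "roll": 0, "jaw": 20}])

```text
time_s: 18.27
tcp_pos: [0.5062, 0.0054, 0.0427]
eef_rot: [-180.0, -0.0, -113.0]
contact_force: [-7.2, 0.5, 18.7]
gripper_width: 0.0315
gripper_force: 25.0
```

Seated. Release, lift and repeat the click at the 67° peg.

>>> send_rows(steps=[{"dp": [0, 0, -2], "roll": 0, "jaw": 52}, {"dp": [0, 0, -2], "roll": 0, "jaw": 52}, {"dp": [0, 0, -2], "roll": 0, "jaw": 52}, {"dp": [0, 0, -35], "roll": 0, "jaw": 52}, {"dp": [0, 0, -75], "roll": 0, "jaw": 45}])

```text
time_s: 18.9
tcp_pos: [0.5055, 0.0052, 0.116]
eef_rot: [179.9, -0.1, -113.0]
contact_force: [-0.1, -0.0, 0.2]
gripper_width: 0.041
gripper_force: 0.0
```

>>> send_rows(steps=[{"dp": [-50, -33, 0], "roll": -0.15, "jaw": 30}, {"dp": [-95, -62, 5], "roll": -0.32, "jaw": 30}, {"dp": [-113, -74, 12], "roll": -0.5, "jaw": 30}, {"dp": [-113, -74, 12], "roll": -0.523, "jaw": 30}, {"dp": [-113, -74, 12], "roll": -0.523, "jaw": 30}])

```text
time_s: 19.52
tcp_pos: [0.6179, 0.0801, 0.1037]
eef_rot: [179.9, -0.0, -83.2]
contact_force: [-0.1, 0.5, 0.7]
gripper_width: 0.0263
gripper_force: 0.0
```

```bash
python3 mv.py ".6184 .0801 .0285 -83"; python3 look.py | grep -E "s (pegs|green|orange)"; python3 mv.py
```

```text
19.525 [0.6179 0.0801 0.1037] [ 1.7993e+02 -2.0000e-02 -8.3190e+01] [-0.1  0.5  0.7] 0.0263 0.0 1.2
.6184 .0801 .0285 -83 -> [ 0.1 -0.5 75.2] roll -0.003
s pegs [-0.4  0.1  0.4  0.6  0.7  0.8]
s green [222.8 206.8] [216, 198, 14, 15, 91] [ 0.509 -0.059]
s green [193.  290.1] [184, 281, 19, 19, 238] [ 0.557 -0.278]
s orange [233.8 180. ] [228, 169, 13, 19, 136] [0.496 0.022]
s orange [156.3 272.8] [147, 264, 19, 19, 238] [ 0.462 -0.283]
s orange [236.6 336.1] [234, 334, 6, 6, 22] [ 0.693 -0.323]
19.625 [0.618  0.0801 0.1044] [-180.      0.    -83.19] [ 0.1 -1.2  0.4] 0.026 0.0 0.4
```

>>> send_rows(steps=[{"dp": [0, 0, 25], "roll": 0, "jaw": 30}, {"dp": [0, 0, 50], "roll": 0, "jaw": 30}, {"dp": [0, 0, 75], "roll": 0, "jaw": 30}, {"dp": [0, 0, 75], "roll": 0, "jaw": 20}, {"dp": [0, 0, 75], "roll": 0, "jaw": 20}])

```text
time_s: 20.25
tcp_pos: [0.6191, 0.0805, 0.0305]
eef_rot: [-179.9, 0.0, -83.1]
contact_force: [-0.2, -0.7, -0.1]
gripper_width: 0.0179
gripper_force: 0.0
```

>>> send_rows(steps=[{"dp": [-5, 11, 0], "roll": 0, "jaw": 20}, {"dp": [-9, 22, 0], "roll": 0, "jaw": 20}, {"dp": [-12.5, 33, 0], "roll": 0, "jaw": 20}, {"dp": [-14, 44, 0], "roll": 0, "jaw": 20}, {"dp": [-14.5, 56, 0], "roll": 0, "jaw": 20}])

```text
time_s: 20.88
tcp_pos: [0.5666, 0.092, 0.0318]
eef_rot: [-179.3, 0.2, -83.0]
contact_force: [9.7, 9.2, -4.2]
gripper_width: 0.0175
gripper_force: 5.5
```

>>> send_rows(steps=[{"dp": [0.5, 11.5, 0], "roll": 0, "jaw": 20}, {"dp": [2.5, 23, 0], "roll": 0, "jaw": 20}, {"dp": [5.5, 34, 0], "roll": 0, "jaw": 20}, {"dp": [9.5, 44.5, 0], "roll": 0, "jaw": 20}, {"dp": [14.8, 55, 0], "roll": 0, "jaw": 20}])

```text
time_s: 21.5
tcp_pos: [0.5071, 0.0661, 0.0291]
eef_rot: [179.9, -0.0, -83.1]
contact_force: [-0.3, -1.1, -0.2]
gripper_width: 0.0176
gripper_force: 0.0
```

>>> send_rows(steps=[{"dp": [0, 0, 0], "roll": 0, "jaw": 30}, {"dp": [0, 0, 0], "roll": 0, "jaw": 30}, {"dp": [0, 0, -10], "roll": 0, "jaw": 30}, {"dp": [0, 0, -50], "roll": 0, "jaw": 30}, {"dp": [0, 0, -90], "roll": 0, "jaw": 40}])

```text
time_s: 22.12
tcp_pos: [0.5085, 0.0667, 0.1205]
eef_rot: [180.0, -0.0, -83.1]
contact_force: [1.4, 1.2, -0.3]
gripper_width: 0.0314
gripper_force: 0.0
```

```bash
python3 look.py | grep -E "^s|t (pegs|green)|t orange \[3|t black \[3"; python3 mv.py ".559 -.361 .12 -83"
```

```text
s pegs [-0.   0.1  0.5  0.5  0.8  0.9]
s green [243.  228.1] [236, 220, 15, 14, 95] [ 0.582 -0.088]
s green [193.1 290.2] [184, 281, 19, 19, 239] [ 0.557 -0.278]
s orange [222.4 204.2] [215, 193, 15, 20, 147] [ 0.505 -0.054]
s orange [156.2 272.8] [147, 264, 19, 19, 239] [ 0.462 -0.283]
s orange [236.6 336.1] [234, 334, 6, 6, 22] [ 0.693 -0.323]
s black [238.7 135.8] [237, 131, 5, 12, 36] [0.433 0.163]
s black [253.4 204.2] [242, 193, 23, 21, 318] [ 0.57  -0.011]
s black [245.  229.6] [238, 225, 13, 8, 48] [ 0.585 -0.084]
s black [286.5 245.2] [281, 242, 12, 7, 30] [ 0.693 -0.075]
s black [229.7 331.1] [210, 305, 42, 52, 145] [ 0.672 -0.317]
s black [174.4 325. ] [166, 317, 18, 17, 165] [ 0.559 -0.362]
t pegs [0.3 0.4]
t green [293.8 186.6] [291, 184, 8, 5, 16] [ 0.583 -0.093]
t green [348.8 196. ] [343, 190, 13, 13, 95] [ 0.552 -0.271]
t orange [350.9 224.5] [345, 220, 13, 11, 66] [ 0.46  -0.274]
22.225 [0.5115 0.068  0.1241] [-1.7956e+02  1.0000e-01 -8.3010e+01] [0.3 0.8 0.6] 0.0338 0.0 3.9
.559 -.361 .12 -83 -> [431.6   5.    4.1] roll -0.0
```

Both clicks are done: green is at station 2, orange at station 1. Next the rubber ring, stopping 60 mm short for a clear wrist view.

>>> send_rows(steps=[{"dp": [60, 0, 0], "roll": 0, "jaw": 65}, {"dp": [120, 1, 0], "roll": 0, "jaw": 65}, {"dp": [180, 2, 0], "roll": 0, "jaw": 65}, {"dp": [240, 2, 0], "roll": 0, "jaw": 65}, {"dp": [300, 3, 0], "roll": 0, "jaw": 65}])

```text
time_s: 22.85
tcp_pos: [0.5419, -0.2333, 0.1193]
eef_rot: [-180.0, -0.0, -83.1]
contact_force: [0.8, 0.1, -0.2]
gripper_width: 0.0571
gripper_force: 0.0
```

>>> send_rows(steps=[{"dp": [50, 1, 0], "roll": 0, "jaw": 65}, {"dp": [70, 2, 0], "roll": 0, "jaw": 65}, {"dp": [70, 2, 0], "roll": 0, "jaw": 65}, {"dp": [70, 2, 0], "roll": 0, "jaw": 65}])

```text
time_s: 23.35
tcp_pos: [0.548, -0.3002, 0.1191]
eef_rot: [180.0, 0.0, -83.0]
contact_force: [-1.1, -0.2, 1.0]
gripper_width: 0.0569
gripper_force: 0.0
```

```bash
python3 mv.py
python3 - <<'E'
from plant import r
from h import *
w=r.capture("wrist");im=w["image"];np.save("w10.npy",w,allow_pickle=True);cv2.imwrite("pics/w10.png",im)
for nm,p in(("ring",(.5575,-.36,.01)),("collar",(.46,-.278,.016))):print(nm,np.round(proj(w,p,True)))
for nm,lo,hi,z in(("black",(0,0,0),(180,255,45),.01),("brass",(8,90,40),(24,255,255),.016)):
    for ce,s in blobs(im,lo,hi,300)[0]:
        if s[4]<4000 and s[1]<220:print(nm,ce,s,cast(w,*ce,z,True).round(4),cast(w,s[0]+s[2]/2-.5,s[1]+s[3]/2-.5,z,True).round(4))
E
```

```text
23.35 [ 0.548  -0.3002  0.1191] [ 1.7999e+02  2.0000e-02 -8.3040e+01] [-1.1 -0.2  1. ] 0.0569 0.0 0.8
ring [259. 118.]
collar [346. 214.]
black [261.1 118.2] [242, 99, 40, 40, 870] [ 0.5559 -0.3598  0.01  ] [ 0.5555 -0.3595  0.01  ]
black [219.5 235.3] [160, 217, 149, 26, 533] [ 0.5845 -0.237   0.01  ] [ 0.57   -0.2456  0.01  ]
black [328.4 233.5] [311, 218, 58, 26, 373] [ 0.4721 -0.2523  0.01  ] [ 0.4607 -0.2568  0.01  ]
brass [357.6 224.4] [329, 192, 50, 82, 1299] [ 0.4446 -0.2678  0.016 ] [ 0.447  -0.2584  0.016 ]
```

View pics/w10.png

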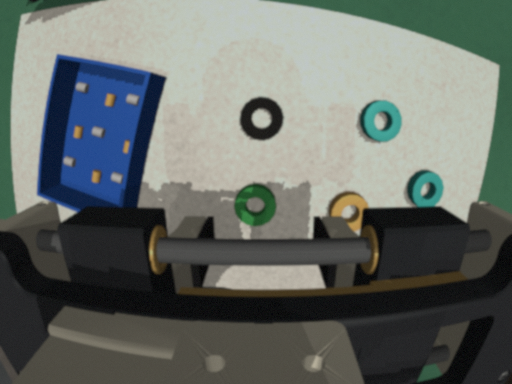

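Wrist view: the black ring is at (261,118) and the brass collar at (348,211), partly hidden. The green and teal rings are decoys. Going down on the ring.

```bash
python3 mv.py ".557 -.36 .0 -83"
```

```text
23.4 [ 0.5482 -0.3     0.1193] [-1.800e+02  1.000e-02 -8.301e+01] [ 0.4 -0.8  0.4] 0.057 0.0 0.4
.557 -.36 .0 -83 -> [ 60.7  -1.4 119.3] roll -0.0
```

>>> send_rows(steps=[{"dp": [30, 0, 0], "roll": 0, "jaw": 68}, {"dp": [60, -1.5, 30], "roll": 0, "jaw": 68}, {"dp": [60, -1.5, 70], "roll": 0, "jaw": 68}, {"dp": [60, -1.5, 105], "roll": 0, "jaw": 68}, {"dp": [60, -1.5, 115], "roll": 0, "jaw": 68}])

```text
time_s: 24.02
tcp_pos: [0.5557, -0.3588, 0.0021]
eef_rot: [179.8, 0.1, -83.0]
contact_force: [-0.4, 0.4, 0.7]
gripper_width: 0.0594
gripper_force: 0.0
```

>>> send_rows(steps=[{"dp": [0, 0, 2], "roll": 0, "jaw": 68}, {"dp": [0, 0, 5], "roll": 0, "jaw": 68}, {"dp": [0, 0, 8], "roll": 0, "jaw": 68}, {"dp": [0, 0, 11], "roll": 0, "jaw": 68}, {"dp": [0, 0, 11], "roll": 0, "jaw": 68}])

```text
time_s: 24.65
tcp_pos: [0.5568, -0.3605, -0.0069]
eef_rot: [180.0, 0.0, -83.1]
contact_force: [0.6, -0.4, -0.4]
gripper_width: 0.0598
gripper_force: 0.0
```

```bash
python3 mv.py ".557 -.36 -.012 -83"
```

```text
24.65 [ 0.5568 -0.3605 -0.0069] [180.     0.   -83.08] [ 0.6 -0.4 -0.4] 0.0598 0.0 0.2
.557 -.36 -.012 -83 -> [-0.4 -0.3  5.1] roll -0.001
```

>>> send_rows(steps=[{"dp": [0, 0, 2], "roll": 0, "jaw": 68}, {"dp": [0, 0, 4], "roll": 0, "jaw": 68}, {"dp": [0, 0, 5], "roll": 0, "jaw": 68}, {"dp": [0, 0, 5], "roll": 0, "jaw": 68}])

```text
time_s: 25.15
tcp_pos: [0.5568, -0.3604, -0.012]
eef_rot: [180.0, 0.0, -83.1]
contact_force: [0.2, -0.0, -0.6]
gripper_width: 0.0593
gripper_force: 0.0
```

>>> send_rows(steps=[{"dp": [0, 0, 0], "roll": 0, "jaw": 35}, {"dp": [0, 0, 0], "roll": 0, "jaw": 35}, {"dp": [0, 0, 0], "roll": 0, "jaw": 35}, {"dp": [0, 0, 0], "roll": 0, "jaw": 35}], newtons=15)

```text
time_s: 25.65
tcp_pos: [0.5569, -0.3605, -0.0118]
eef_rot: [-180.0, -0.0, -83.1]
contact_force: [-0.1, -0.3, -0.0]
gripper_width: 0.0413
gripper_force: 15.0
```

```bash
python3 mv.py ".575 -.0225 .095 -83"
```

```text
25.65 [ 0.5569 -0.3605 -0.0118] [-179.99   -0.    -83.06] [-0.1 -0.3 -0. ] 0.0413 15.000263904221356 0.1
.575 -.0225 .095 -83 -> [-333.3  -58.8 -106.8] roll -0.001
```

>>> send_rows(steps=[{"dp": [0, 0, -40], "roll": 0, "jaw": 35}, {"dp": [0, 0, -100], "roll": 0, "jaw": 35}, {"dp": [-60, -10, -125], "roll": 0, "jaw": 35}, {"dp": [-120, -21, -125], "roll": 0, "jaw": 35}, {"dp": [-180, -32, -125], "roll": 0, "jaw": 35}])

```text
time_s: 26.28
tcp_pos: [0.567, -0.1764, 0.1139]
eef_rot: [-179.9, -0.0, -83.1]
contact_force: [1.0, 0.8, 0.6]
gripper_width: 0.0412
gripper_force: 15.0
```

>>> send_rows(steps=[{"dp": [-60, -10, 0], "roll": 0, "jaw": 35}, {"dp": [-120, -21, 0], "roll": 0, "jaw": 35}, {"dp": [-153, -27, 15], "roll": 0, "jaw": 35}, {"dp": [-153, -27, 18], "roll": 0, "jaw": 35}, {"dp": [-153, -27, 18], "roll": 0, "jaw": 35}])

```text
time_s: 26.9
tcp_pos: [0.575, -0.0229, 0.095]
eef_rot: [180.0, -0.0, -83.0]
contact_force: [-0.3, -0.3, 0.0]
gripper_width: 0.0415
gripper_force: 15.0
```

```bash
python3 mv.py ".575 -.0225 .095 -83"
python3 - <<'E'
from plant import r
from h import *
a=r.capture("scene");w=r.capture("wrist");np.save("w11.npy",w,allow_pickle=True)
cv2.imwrite("pics/w11.png",np.hstack([cv2.resize(w["image"][150:280,190:330],(480,446)),cv2.resize(a["image"][160:230,230:280],(319,446))]))
E
python3 mv.py
```

```text
26.9 [ 0.575  -0.0229  0.095 ] [ 1.7997e+02 -1.0000e-02 -8.3040e+01] [-0.3 -0.3  0. ] 0.0415 14.999939161352813 1.1
.575 -.0225 .095 -83 -> [-0.4 -0.  -0. ] roll -0.001
27.0 [ 0.5754 -0.0236  0.0954] [-179.98   -0.    -83.12] [-0.3 -0.2 -0.2] 0.0412 14.999985359609127 0.5
```

View pics/w11.png

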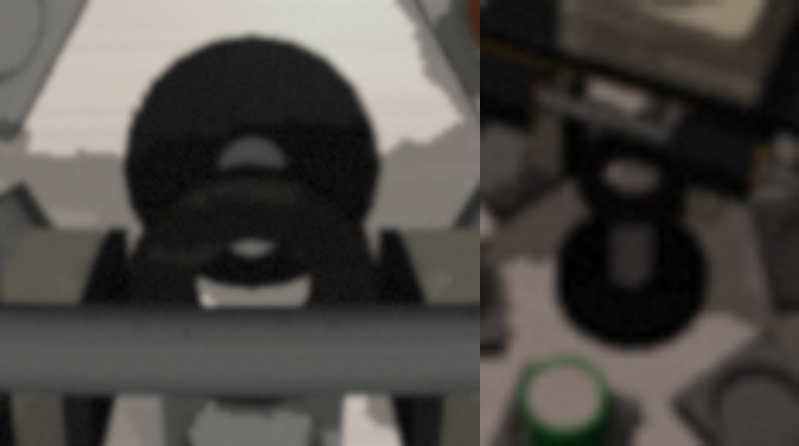

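Run:
```python
from h import *
w=np.load("w11.npy",allow_pickle=True).item()
a=np.radians(-83.1);ex=np.array([np.cos(a),np.sin(a)]);ey=np.array([np.sin(a),-np.cos(a)]);T=np.array([.5754,-.0236])
rel=lambda p:(1e3*np.array([(p[:2]-T)@ex,(p[:2]-T)@ey])).round(1)
f=lambda x,y:(190+x/3.43,150+y/3.43)
print("hub front-30",rel(cast(w,*f(252,38),.044,True))-[30,0],"post base-8",rel(cast(w,*f(253,138),.044,True))-[8,0])
for z in(.107,.117):print("ring outer front-21",rel(cast(w,*f(252,177),z,True))-[21,0])
print("pred ring hub px",[(np.array(proj(w,(*(T+ex*q),z),True))-[190,150])*3.43 for q,z in((.021,.117),(.021,.107),(.0095,.117),(-.0095,.117),(.0095,.107),(-.0095,.107))])
```

```text
hub front-30 [-1.   1.7] post base-8 [-2.  2.]
ring outer front-21 [-4.2  1.6]
ring outer front-21 [-1.   1.6]
pred ring hub px [array([241.56031852, 170.60869182]), array([242.07439316, 152.37402485]), array([241.70711892, 240.3897576 ]), array([241.9940055 , 347.84732692]), array([242.19455791, 218.66343805]), array([242.43333066, 321.50406155])]
```

Hub, post and ring hole line up sideways in the wrist view (x≈252). A −0.8 mm correction fore-aft and down onto the cone.

>>> send_rows(steps=[{"dp": [-0.8, 0, 8], "roll": 0, "jaw": 35}, {"dp": [-0.8, 0, 16], "roll": 0, "jaw": 35}, {"dp": [-0.8, 0, 24], "roll": 0, "jaw": 35}, {"dp": [-0.8, 0, 32], "roll": 0, "jaw": 35}, {"dp": [-0.8, 0, 38], "roll": 0, "jaw": 35}])

```text
time_s: 27.62
tcp_pos: [0.575, -0.0221, 0.0564]
eef_rot: [180.0, -0.0, -83.1]
contact_force: [0.7, -0.0, -1.1]
gripper_width: 0.0415
gripper_force: 15.0
```

```bash
python3 mv.py ".575 -.0225 .032 -83"
```

```text
27.625 [ 0.575  -0.0221  0.0564] [ 1.7997e+02 -1.0000e-02 -8.3070e+01] [ 0.7 -0.  -1.1] 0.0415 14.99991299584508 5.9
.575 -.0225 .032 -83 -> [ 0.4  0.  24.4] roll -0.001
```

No contact force, so it is threading. On down to home.

>>> send_rows(steps=[{"dp": [0, 0, 6], "roll": 0, "jaw": 35}, {"dp": [0, 0, 12], "roll": 0, "jaw": 35}, {"dp": [0, 0, 18], "roll": 0, "jaw": 35}, {"dp": [0, 0, 22], "roll": 0, "jaw": 35}, {"dp": [0, 0, 23], "roll": 0, "jaw": 35}])

```text
time_s: 28.25
tcp_pos: [0.575, -0.022, 0.0339]
eef_rot: [180.0, -0.0, -83.1]
contact_force: [-0.4, 1.1, -0.5]
gripper_width: 0.0413
gripper_force: 15.0
```

>>> send_rows(steps=[{"dp": [0, 0, 1], "roll": 0, "jaw": 35}, {"dp": [0, 0, 2], "roll": 0, "jaw": 35}, {"dp": [0, 0, 2], "roll": 0, "jaw": 35}])

```text
time_s: 28.62
tcp_pos: [0.5752, -0.022, 0.0322]
eef_rot: [-180.0, 0.0, -83.1]
contact_force: [0.2, 0.3, -0.8]
gripper_width: 0.0414
gripper_force: 15.0
```

>>> send_rows(steps=[{"dp": [0, 0, 0.5], "roll": 0, "jaw": 35}, {"dp": [0, 0, 1], "roll": 0, "jaw": 35}, {"dp": [0, 0, 1.5], "roll": 0, "jaw": 35}, {"dp": [0, 0, 1.5], "roll": 0, "jaw": 35}])

```text
time_s: 29.12
tcp_pos: [0.5753, -0.022, 0.032]
eef_rot: [-180.0, -0.0, -83.0]
contact_force: [-5.2, 1.3, 12.1]
gripper_width: 0.0412
gripper_force: 15.0
```

Ring home (12 N reaction). Release, lift and go to the collar.

>>> send_rows(steps=[{"dp": [0, 0, -1], "roll": 0, "jaw": 56}, {"dp": [0, 0, -1], "roll": 0, "jaw": 56}, {"dp": [0, 0, -1], "roll": 0, "jaw": 56}, {"dp": [0, 0, -40], "roll": 0, "jaw": 56}, {"dp": [0, 0, -90], "roll": 0, "jaw": 60}])

```text
time_s: 29.75
tcp_pos: [0.5741, -0.0223, 0.1202]
eef_rot: [179.8, -0.0, -83.1]
contact_force: [0.7, 1.2, -0.6]
gripper_width: 0.0519
gripper_force: 0.0
```

```bash
python3 mv.py ".4585 -.22 .119 -83"; python3 look.py | grep -E "s |t (orange|black|pegs) \[3"
```

```text
29.75 [ 0.5741 -0.0223  0.1202] [ 1.798e+02 -3.000e-02 -8.307e+01] [ 0.7  1.2 -0.6] 0.0519 0.0 51.0
.4585 -.22 .119 -83 -> [182.4 138.6   1.2] roll -0.001
s pegs [-0.   0.1  0.8  1.4]
s green [243.1 228.2] [236, 221, 15, 13, 92] [ 0.582 -0.088]
s green [193.1 290.2] [184, 281, 19, 19, 240] [ 0.557 -0.278]
s orange [222.4 204.4] [215, 193, 15, 20, 150] [ 0.506 -0.055]
s orange [156.2 272.8] [147, 264, 19, 19, 237] [ 0.462 -0.283]
s orange [236.6 336.1] [234, 334, 6, 6, 22] [ 0.693 -0.323]
s black [241.3 175.5] [240, 170, 4, 14, 42] [0.502 0.051]
s black [240.1 188. ] [233, 183, 14, 11, 32] [0.518 0.016]
s black [253.4 203.7] [243, 193, 23, 21, 334] [ 0.569 -0.01 ]
s black [284.1 194.4] [277, 192, 14, 8, 36] [0.626 0.051]
s black [283.7 206.5] [276, 205, 17, 4, 27] [0.64  0.019]
s black [245.9 229.4] [238, 225, 15, 8, 43] [ 0.587 -0.083]
s black [286.7 245.1] [281, 242, 12, 7, 25] [ 0.693 -0.074]
s black [229.7 331.1] [210, 305, 41, 52, 122] [ 0.672 -0.317]
t pegs [-0.4 -0.1  0.4]
t orange [350.7 224.8] [345, 220, 13, 12, 69] [ 0.459 -0.273]
```

>>> send_rows(steps=[{"dp": [45, 35, 0], "roll": 0, "jaw": 65}, {"dp": [91, 70, 0], "roll": 0, "jaw": 65}, {"dp": [137, 104, 0], "roll": 0, "jaw": 65}, {"dp": [182, 138, 0], "roll": 0, "jaw": 65}, {"dp": [182, 138, 0], "roll": 0, "jaw": 65}])

```text
time_s: 30.48
tcp_pos: [0.4579, -0.2217, 0.1204]
eef_rot: [180.0, 0.0, -83.3]
contact_force: [0.0, -0.2, -0.4]
gripper_width: 0.0569
gripper_force: 0.0
```

```bash
python3 - <<'E'
from plant import r
from h import *
w=r.capture("wrist");im=w["image"]
for ce,s in blobs(im,(8,90,40),(24,255,255),300)[0]:
    if s[1]<200:print(ce,s,cast(w,s[0]+s[2]/2-.5,s[1]+s[3]/2-.5,.016,True).round(4))
E
python3 mv.py ".4595 -.2785 .0 -83"
```

```text
[271.7 123.2] [250, 102, 44, 43, 1179] [ 0.4554 -0.2782  0.016 ]
30.525 [ 0.4591 -0.2207  0.1205] [-180.      0.    -83.25] [ 0.4 -0.   0. ] 0.0571 0.0 2.3
.4595 -.2785 .0 -83 -> [ 57.4   6.4 120.5] roll -0.004
```

>>> send_rows(steps=[{"dp": [30, 4, 0], "roll": 0, "jaw": 68}, {"dp": [57, 8, 30], "roll": 0, "jaw": 68}, {"dp": [57, 8, 70], "roll": 0, "jaw": 68}, {"dp": [57, 8, 105], "roll": 0, "jaw": 68}, {"dp": [57, 8, 118], "roll": 0, "jaw": 68}])

```text
time_s: 31.15
tcp_pos: [0.4584, -0.2759, 0.0006]
eef_rot: [179.8, 0.1, -83.0]
contact_force: [0.0, 0.2, 0.1]
gripper_width: 0.0594
gripper_force: 0.0
```

>>> send_rows(steps=[{"dp": [0, 0, 3], "roll": 0, "jaw": 68}, {"dp": [0, 0, 6], "roll": 0, "jaw": 68}, {"dp": [0, 0, 9], "roll": 0, "jaw": 68}, {"dp": [0, 0, 12], "roll": 0, "jaw": 68}, {"dp": [0, 0, 12], "roll": 0, "jaw": 68}])

```text
time_s: 31.78
tcp_pos: [0.459, -0.2769, -0.0092]
eef_rot: [-180.0, -0.0, -83.1]
contact_force: [0.4, 1.0, -0.3]
gripper_width: 0.0594
gripper_force: 0.0
```

>>> send_rows(steps=[{"dp": [0, 0, 0], "roll": 0, "jaw": 35}, {"dp": [0, 0, 0], "roll": 0, "jaw": 35}, {"dp": [0, 0, 0], "roll": 0, "jaw": 35}, {"dp": [0, 0, 0], "roll": 0, "jaw": 35}], newtons=20)

```text
time_s: 32.28
tcp_pos: [0.4589, -0.2769, -0.0093]
eef_rot: [180.0, 0.0, -83.1]
contact_force: [-1.2, 0.5, 2.1]
gripper_width: 0.0417
gripper_force: 20.0
```

```bash
python3 mv.py ".5754 -.0225 .105 -83"
```

```text
32.275 [ 0.4589 -0.2769 -0.0093] [179.99   0.   -83.07] [-1.2  0.5  2.1] 0.0417 20.00027689151466 0.1
.5754 -.0225 .105 -83 -> [-238.5 -146.4 -114.3] roll -0.001
```

>>> send_rows(steps=[{"dp": [0, 0, -50], "roll": 0, "jaw": 35}, {"dp": [0, 0, -105], "roll": 0, "jaw": 35}, {"dp": [-45, -27, -125], "roll": 0, "jaw": 35}, {"dp": [-95, -58, -125], "roll": 0, "jaw": 35}, {"dp": [-145, -88, -125], "roll": 0, "jaw": 35}])

```text
time_s: 32.9
tcp_pos: [0.5296, -0.1207, 0.1162]
eef_rot: [-179.9, 0.0, -83.1]
contact_force: [1.2, -0.8, -1.7]
gripper_width: 0.0413
gripper_force: 20.0
```

>>> send_rows(steps=[{"dp": [-50, -30, 0], "roll": 0, "jaw": 35}, {"dp": [-85, -52, 0], "roll": 0, "jaw": 35}, {"dp": [-96, -58, 15], "roll": 0, "jaw": 35}, {"dp": [-96, -58, 20], "roll": 0, "jaw": 35}, {"dp": [-96, -58, 20], "roll": 0, "jaw": 35}])

```text
time_s: 33.52
tcp_pos: [0.5738, -0.021, 0.0948]
eef_rot: [179.9, -0.0, -83.1]
contact_force: [-0.0, -0.4, -1.0]
gripper_width: 0.0412
gripper_force: 20.0
```

```bash
python3 - <<'E'
from plant import r
from h import *
r.capture("top");r.capture("top");w=r.capture("wrist");np.save("w12.npy",w,allow_pickle=True)
cv2.imwrite("pics/w12.png",cv2.resize(w["image"][150:280,190:330],(480,446)))
E
python3 mv.py ".5752 -.0205 .0447 -83"
```

```text
33.675 [ 0.5748 -0.021   0.096 ] [-179.98   -0.    -83.14] [ 0.  -0.3 -1.3] 0.0412 19.99935436528176 0.2
.5752 -.0205 .0447 -83 -> [-0.4 -0.5 51.3] roll -0.002
```

View pics/w12.png

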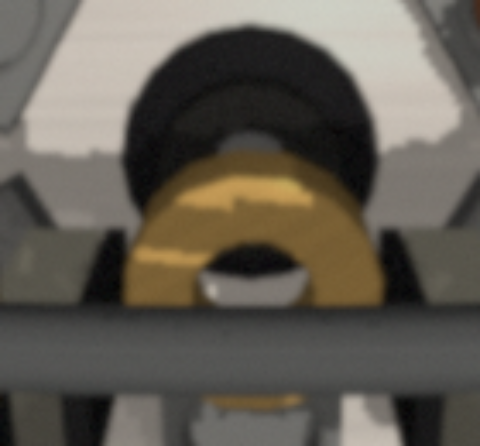

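Run:
```python
from h import *
w=np.load("w12.npy",allow_pickle=True).item()
a=np.radians(-83.1);ex=np.array([np.cos(a),np.sin(a)]);ey=np.array([np.sin(a),-np.cos(a)]);T=np.array([.5748,-.021])
rel=lambda p:(1e3*np.array([(p[:2]-T)@ex,(p[:2]-T)@ey])).round(1)
f=lambda x,y:(190+x/3.43,150+y/3.43)
print("hub front-30",rel(cast(w,*f(250.5,26),.044,True))-[30,0],"ring front top -21",rel(cast(w,*f(250.5,82),.054,True))-[21,0])
print("collar bottom front-21",rel(cast(w,*f(253,150),.1053,True))-[21,0],"top front",rel(cast(w,*f(253,177),.1213,True))-[21,0],"hole front",rel(cast(w,*f(253,243),.1213,True))-[9.5,0],"hole far post?")
```

```text
hub front-30 [1.9 1.5] ring front top -21 [0.4 1.5]
collar bottom front-21 [0.1 1.9] top front [0.5 1.8] hole front [1.4 1.8] hole far post?
```

>>> send_rows(steps=[{"dp": [0, -0.6, 8], "roll": 0, "jaw": 35}, {"dp": [0, -0.6, 14], "roll": 0, "jaw": 35}, {"dp": [0, -0.6, 20], "roll": 0, "jaw": 35}, {"dp": [0, -0.6, 26], "roll": 0, "jaw": 35}, {"dp": [0, -0.6, 32], "roll": 0, "jaw": 35}])

```text
time_s: 34.3
tcp_pos: [0.5755, -0.0199, 0.0632]
eef_rot: [180.0, -0.0, -83.1]
contact_force: [-0.3, -0.2, -1.4]
gripper_width: 0.0415
gripper_force: 20.0
```

```bash
python3 mv.py ".5752 -.0205 .0447 -83"
```

```text
34.3 [ 0.5755 -0.0199  0.0632] [179.99  -0.   -83.06] [-0.3 -0.2 -1.4] 0.0415 19.999310192652047 6.1
.5752 -.0205 .0447 -83 -> [ 0.6  0.3 18.5] roll -0.001
```

>>> send_rows(steps=[{"dp": [0, 0, 5], "roll": 0, "jaw": 35}, {"dp": [0, 0, 10], "roll": 0, "jaw": 35}, {"dp": [0, 0, 15], "roll": 0, "jaw": 35}, {"dp": [0, 0, 18], "roll": 0, "jaw": 35}, {"dp": [0, 0, 18], "roll": 0, "jaw": 35}])

```text
time_s: 34.92
tcp_pos: [0.5754, -0.02, 0.0454]
eef_rot: [180.0, -0.0, -83.1]
contact_force: [0.2, -0.2, -0.3]
gripper_width: 0.0414
gripper_force: 20.0
```

>>> send_rows(steps=[{"dp": [0, 0, 0.7], "roll": 0, "jaw": 35}, {"dp": [0, 0, 1.4], "roll": 0, "jaw": 35}, {"dp": [0, 0, 2], "roll": 0, "jaw": 35}, {"dp": [0, 0, 2], "roll": 0, "jaw": 35}])

```text
time_s: 35.42
tcp_pos: [0.5757, -0.0199, 0.0447]
eef_rot: [-180.0, -0.0, -83.0]
contact_force: [-3.0, 0.6, 6.8]
gripper_width: 0.0412
gripper_force: 20.0
```

Collar home at z 0.0447, exactly as predicted. Release, back off and check everything.

>>> send_rows(steps=[{"dp": [0, 0, -1], "roll": 0, "jaw": 56}, {"dp": [0, 0, -1], "roll": 0, "jaw": 56}, {"dp": [0, 0, -1], "roll": 0, "jaw": 56}, {"dp": [0, 0, -50], "roll": 0, "jaw": 56}, {"dp": [0, 0, -110], "roll": 0, "jaw": 56}])

```text
time_s: 36.05
tcp_pos: [0.5745, -0.0202, 0.1536]
eef_rot: [179.8, -0.0, -83.1]
contact_force: [1.5, 0.1, -0.4]
gripper_width: 0.0493
gripper_force: 0.0
```

>>> send_rows(steps=[{"dp": [-60, 0, 0], "roll": 0, "jaw": 56}, {"dp": [-120, 0, 0], "roll": 0, "jaw": 56}, {"dp": [-180, 0, 0], "roll": 0, "jaw": 56}, {"dp": [-200, 0, 0], "roll": 0, "jaw": 56}, {"dp": [-200, 0, 0], "roll": 0, "jaw": 56}])

```text
time_s: 36.67
tcp_pos: [0.551, 0.1798, 0.1534]
eef_rot: [180.0, -0.0, -82.9]
contact_force: [-0.6, -0.6, -0.6]
gripper_width: 0.0496
gripper_force: 0.0
```

```bash
python3 look.py | grep -E "(s|t) (pegs|green|orange)"; python3 mv.py
python3 - <<'E'
from h import *
a=np.load("sL.npy",allow_pickle=True).item()
c=np.array([.575,-.0212])
st=[c+.075*np.array([np.cos(np.radians(t)),np.sin(np.radians(t))]) for t in(217,277)]
print("orange top pred",proj(a,(*st[0],.078)),"green",proj(a,(*st[1],.073)),"collar top",proj(a,(*c,.07)))
cv2.imwrite("pics/end.png",cv2.resize(a["image"][140:280,180:330],(643,600)))
E
```

```text
s pegs [-0.   0.1  0.2  0.3  0.6  0.6]
s green [242.8 228.1] [236, 219, 15, 15, 98] [ 0.581 -0.088]
s green [193.1 290.2] [184, 281, 19, 19, 239] [ 0.557 -0.278]
s orange [253.5 197.5] [245, 189, 18, 17, 207] [ 0.565 -0.001]
s orange [221.7 203.6] [215, 193, 15, 19, 140] [ 0.503 -0.053]
s orange [236.6 336.1] [234, 334, 6, 6, 22] [ 0.693 -0.323]
t pegs [-0.8 -0.4 -0.1  0.1  0.3]
t green [293.6 186.4] [290, 183, 9, 6, 16] [ 0.583 -0.093]
t green [348.8 195.9] [343, 190, 13, 13, 97] [ 0.553 -0.271]
t orange [141.  176.4] [136, 173, 12, 6, 20] [0.614 0.41 ]
t orange [271.6 186.2] [265, 179, 15, 15, 145] [ 0.583 -0.021]
t orange [139.6 181.5] [137, 180, 7, 6, 14] [0.597 0.413]
36.775 [0.5512 0.178  0.1534] [ 1.7997e+02 -2.0000e-02 -8.3070e+01] [ 0.6  0.1 -0.6] 0.0492 0.0 0.8
orange top pred (np.float64(222.39930984479133), np.float64(198.05464126095717)) green (np.float64(242.202393409277), np.float64(220.74131223448862)) collar top (np.float64(253.5770747584091), np.float64(195.61091535640986))
```

View pics/end.png

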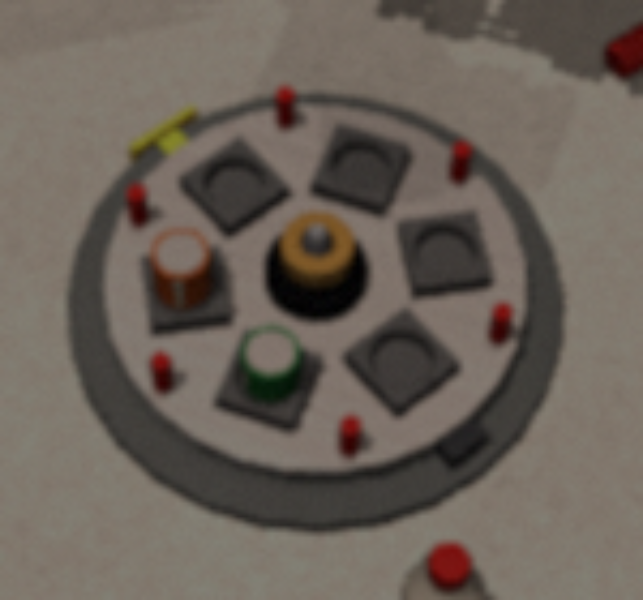

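The final view matches the plan:
- Orange is seated at station 1 (top at crop px (180,256)).
- Green is seated at station 2 (crop px (270,352)).
- The collar sits over the ring on the post (crop px (318,245)).
- The wheel is in its click.

Handing in.

```bash
python3 -c "
from plant import r
print(r.close_job())"
```

```text
the job is handed in; nothing more can be done
None
```

The job is handed in: green then orange were loaded with one anticlockwise click after each, and the rubber ring and brass collar were threaded home on the post, all confirmed in the last camera view; the hand-in gave no verdict.

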